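Load the wire spool into the pay-out pot it fits

TASK

The spool of lock wire lies on its side. Stand it on end on the bare counter and let go of it, then take it again and lower it over the spindle of the pot it fits, the one with the slim spindle, until it sits flat on the pot's floor. Leave the bearing and the spark plug where they lie.

Things in the scene. Friction and masses are not known exactly. Their poses are not given: they have to be found in the camera images.
- spool: Loose wire spool, 64 mm long: black octagonal flanges (62 mm across flats, 67 over corners, 5 thick) at both ends of a 58 mm round silvery winding; 20 mm hole right through along its axis. Origin at its centre; z its axis (both ends alike); x and y normals of flange flats (a flat every 45 degrees). Starts lying on a flat, axis level, roughly left to right.
- pot_slim: Fixed open round grey pay-out pot, 92 mm across, rim 40 mm high, wall 4 mm (84 mm inside), inner floor 10 mm above the counter. In its middle stands a slim steel spindle, 15 mm thick, with a tapered tip 85 mm above the counter. The spool fits this one. Origin at the centre of its underside, z up.
- pot_thick: The same grey pot, but with a thick spindle, 28 mm, which the spool's hole does not fit; the two pots may stand either way round. Origin at the centre of its underside, z up.
- bearing: Loose ball bearing lying flat, 42 mm across, 11 mm high; to be left alone. Origin at the centre of its underside.
- spark_plug: Loose spark plug lying down, 80 x 24 x 21 mm, long axis x; to be left alone. Origin at the centre of its underside.
There are look-alikes about, which are no part of the job. What is shaped like the spool but brown is not meant.

How it is judged (in metres and radians):
On the way:
1. the spool stands on end on the counter, at rest and let go (angle between the z axis of spool and the z axis of pot_slim, either way round below 0.1 rad and height (world z) of spool between 0.028 and 0.037 m and contact force between spool and the fingers below 0.1 N and linear speed of spool below 0.03 m/s), for 0.2 s.
At the end, for the whole second after the job is handed in: The spool is on the slim spindle (centres within 6 mm, axes within 0.08 rad), down on the pot's floor (its centre 42 mm over the counter, within 4 mm), at rest (horizontal distance between spool and pot_slim below 0.006 m and z of spool in the frame of pot_slim between 0.038 and 0.046 m and angle between the z axis of spool and the z axis of pot_slim, either way round below 0.08 rad and linear speed of spool below 0.02 m/s); the robot touches nothing.
It fails at once if the bearing is shifted by more than 25 mm (distance of bearing from where it was at the start of the episode above 0.025 m).
It fails at once if the spark plug is shifted by more than 25 mm (distance of spark_plug from where it was at the start of the episode above 0.025 m).
It also fails if it takes over 69 s, if anything falls off the work surface, if the arm or the gripper's body presses on something with over 40 N, if the wrist force passes 120 N, or if a joint passes its speed limit or range.

ROBOT

A 6-joint arm with a two-finger parallel gripper is mounted at the origin on a cart in front of the work surface, level with it; the furniture and walls round the work are solid. World frame = base frame: x ahead of the robot, y to its left, z up, the work surface at z = 0. Lengths are in mm, angles in degrees, forces in N, time in s.
With the tool pointing down it reaches from about 425 to 950 mm from the base axis. Payload 14.7 kg.
Tool frame: the origin (TCP) lies where the fingers leave the gripper's body, on its centre line; the fingertips stand 73 mm ahead of it and the grasp point (between the pads) lies 54 mm ahead of it; z points along the fingers, y is the line along which they close (so a half turn about z gives the same grasp; the last joint's range is limited). The gripper opens to 85 mm and grips with 20 to 120 N. Pads are 22 mm wide; open, the fingers measure 114 mm over their backs; the gripper's body (76 mm by 85 mm) begins 54 mm behind the grasp point. The pads swing forward as they close: fully open they stand 13 mm farther back than shut.
Start: joints at [-76.123, 27.513, 91.461, -0, 61.026, -2.67], TCP at [185.138, -623.071, 303.897] pointing down, gripper open.
Joint ranges: [-157.49, 157.49], [-46.99, 117.5], [13.45, 153.17], [-89.5, 269.5], [5.16, 153.95], [-167.48, 167.48]. Speed limits (degrees/s): [108.29, 108.29, 136.94, 172.46, 172.46, 172.46].

INTERFACE

Orientations are given as a 3x3 rotation matrix whose columns are the frame's x, y, z axes.
In Python, from rig import status, imaging, ctrl gives the robot as it stands. The module is installed in compiled form; this text tells all that it offers.
- The arm moves only by the tool apply_moves, never from a script. Its argument "steps" is a list of rows, each an object of numbers: "dx", "dy", "dz": the shift along the world's x, y, z normalised to -1 to 1, where 1 is 2.5 cm; "wx", "wy", "wz": the turn, a rotation vector about the world's x, y, z normalised to -1 to 1, where 1 is 0.08 rad. In form: [{"dx": .., "dy": .., "dz": .., "wx": .., "wy": .., "wz": ..}, ...]. A call has 1 to 10 rows; each row shifts and turns the commanded pose from where the row before left it; what a row does not reach is not made up. A row lasts 1/12 s, in which the tool goes at most 41.7 mm and 7.16 degrees, less where a joint would pass 70% of its speed; a pose out of reach is approached as far as the arm can. A call with a number of a shift or a turn outside -1 to 1 is refused whole. A call with a gripper value outside its range is refused whole. "fingers" is the opening, from -1 (shut) to 1 (fully open), set as the call begins (left out, the last holds). The fingers move at their own pace and stop on an object; "grip_force" is the grip in N (left out, the last holds). Time passes only in rows, so rows that do not move let the fingers close. It gives the time, the measured TCP pose, the force, the opening and the grip force at its end, in the units of the state.
- status.state(): the state, without advancing time (a new reading comes with each control period).
- imaging.get_image(name): name is "scene" or "side" or "wrist"; returns a dict with "pixels" (480x640x3 uint8, red, green, blue), "fx", "fy", "cx", "cy" (pixels), "k1" (the pictures are not rectified: a ray, as slopes to the right and down, at radius r is drawn at 1 + k1 r^2 times it, then the intrinsics apply), "R" (3x3) and "t" (3): a world point X has camera coordinates R X + t; the wrist camera has in their place "T_tool_cam" (4x4, takes a point from camera to tool coordinates, whose origin is the TCP and whose axes are the flange's). Camera axes: x right, y down, z forward; pixel columns grow to the right and rows downward; lengths in mm; the calibration is good to about 2 mm. A picture is of the moment at which its call begins: read the wrist's pose just before it. There is no depth.
- ctrl.close_job(): hands the job in; it is judged then, once.
The state is a dict: "time": time; "joint_pos": joint angles; "joint_velocities": joint speeds; "joint_efforts": joint torques, N m; "eef_pos": TCP position; "ee_rot": TCP orientation; "force": force on the tool from outside, world axes, zero at the start; "ft_torque": the same for the moment, N m; "finger_gap": finger opening in mm; "grasp_force": force on a finger pad.
Only numpy, scipy, OpenCV 4.12 (cv2) and the standard library are available. Lean on these libraries where they do the work, as an engineer would, in place of code of your own. Each camera call takes 0.05 s, during which the arm holds its last target. There are 200 camera calls.

## Working session

There is one attempt and no reset: what is moved stays moved. The work goes in short steps, Python scripts to look and compute and a tool call to move; the robot and the scene stay as the last step left them, time stands still between calls to the robot, and variables do not carry over. Pictures are saved under pics/ and viewed, at most 10 in all, crops included, and the job is handed in when it is done.

Besides the shell and the picture viewer there is one more tool, called as name(argument=value, ...) on one line, values as JSON. apply_moves: Moves the arm, as the interface text tells. Scaled input: -1 to 1 covers 2.5 cm each way for a shift and 0.08 rad each way for a turn. Its arguments: {"type":"object","properties":{"steps":{"type":"array","items":{"type":"object","properties":{"dx":{"type":"number"},"dy":{"type":"number"},"dz":{"type":"number"},"wx":{"type":"number"},"wy":{"type":"number"},"wz":{"type":"number"}}}},"fingers":{"type":"number"},"grip_force":{"type":"number"}},"required":["steps"]}

```bash
mkdir -p pics
python3 - <<'E'
from rig import status, imaging, ctrl
import cv2,json
s=status.state();print(s)
for n in("scene","side"):
    d=imaging.get_image(n);p=d.pop("pixels");print(n,d)
    cv2.imwrite(f"pics/{n}0.png",p[:,:,::-1])
E
```

```text
{'time': 0.0, 'joint_pos': array([-7.61232948e+01,  2.75495572e+01,  9.14940972e+01,  1.20533127e-04,
        6.10242664e+01, -2.66949198e+00]), 'joint_velocities': array([-0.13743717, -0.00026223, -0.01860349, -0.02617929,  0.07695903,
       -0.01028668]), 'joint_efforts': array([-4.81461495e-03, -9.50631094e+01, -4.30190277e+01, -5.08827306e-04,
        1.22942359e-02,  4.22039705e-05]), 'eef_pos': array([ 185.06209178, -622.76713112,  303.27344463]), 'ee_rot': array([[ 9.58590722e-01,  2.84787197e-01, -2.82521755e-04],
       [ 2.84787331e-01, -9.58590033e-01,  1.15128465e-03],
       [ 5.70485911e-05, -1.18406941e-03, -9.99999297e-01]]), 'force': array([-0.31341505, -0.2054504 , -0.51712677]), 'ft_torque': array([-0.01168724, -0.01108665, -0.00402247]), 'grasp_force': 0.0, 'finger_gap': 84.92513198580329}
scene {'fx': 507.79992358127, 'fy': 507.79992358127, 'cx': 317.7723053462573, 'cy': 247.07468394319747, 'k1': -0.13254143442474045, 'R': array([[-0.63855946, -0.76948812, -0.01139566],
       [-0.51014517,  0.43433774, -0.74236287],
       [ 0.57618897, -0.46822939, -0.66990111]]), 't': array([324.1528756 , 282.34374093, 719.09303731])}
side {'fx': 591.1943458016191, 'fy': 591.1943458016191, 'cx': 312.8207822530364, 'cy': 241.0154840691246, 'k1': -0.040926726382419794, 'R': array([[-0.97819233, -0.20769717,  0.00128482],
       [-0.14201948,  0.66433037, -0.73382262],
       [ 0.15155933, -0.71800212, -0.67933991]]), 't': array([ 484.57327432,   82.0651035 , 1029.38317782])}
```

View pics/scene0.png

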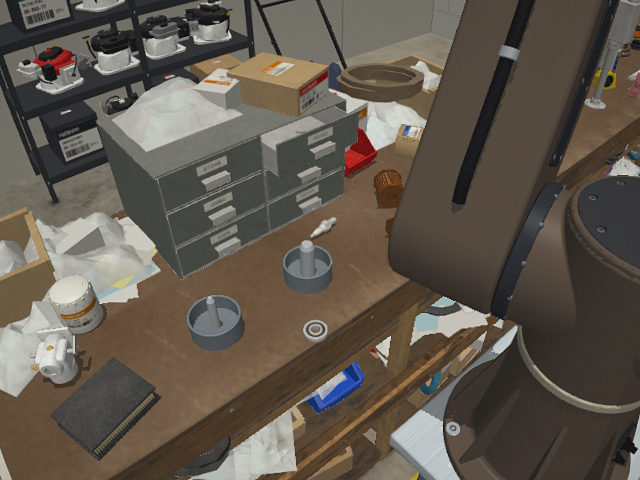

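View pics/side0.png

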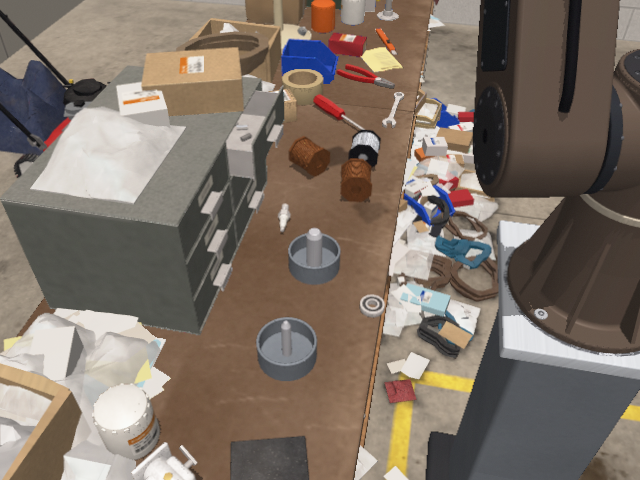

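The side view shows the black/silver spool at about (365,148), with brown look-alikes beside it at (310,155) and (356,180). The slim pot is at (287,348), the thick pot at (314,257), the bearing at (372,304) and the plug at (284,217). In the scene view the arm hides the spool; the slim pot is at (215,322).

```bash
cat > h.py <<'E'
import numpy as np, cv2
from rig import status, imaging
def K(d): return np.array([[d["fx"],0,d["cx"]],[0,d["fy"],d["cy"]],[0,0,1]])
def get(n):
    s=status.state(); d=imaging.get_image(n)
    if "R" not in d:
        T=np.eye(4);T[:3,:3]=s["ee_rot"];T[:3,3]=s["eef_pos"]
        M=np.linalg.inv(T@np.array(d["T_tool_cam"]));d["R"]=M[:3,:3];d["t"]=M[:3,3]
    d["R"]=np.array(d["R"]);d["t"]=np.array(d["t"]);return d,s
def slopes(d,uv):
    q=(np.array(uv,float)-[d["cx"],d["cy"]])/[d["fx"],d["fy"]];p=q.copy()
    for _ in range(30): p=q/(1+d["k1"]*(p**2).sum(-1,keepdims=True))
    return p
def plane(d,uv,z):
    p=slopes(d,uv);r=np.c_[p,np.ones(len(p))]@d["R"];c=-d["R"].T@d["t"]
    return c+r*((z-c[2])/r[:,2])[:,None]
def proj(d,X):
    c=np.atleast_2d(X)@d["R"].T+d["t"];p=c[:,:2]/c[:,2:]
    return p*(1+d["k1"]*(p**2).sum(1,keepdims=True))*[d["fx"],d["fy"]]+[d["cx"],d["cy"]]
E
python3 - <<'E'
from h import *
d,_=get("side");dc,_=get("scene")
print("side: slim top, thick top, bearing, plug",plane(d,[[286,322]],85).round(),plane(d,[[314,233]],85).round(),plane(d,[[372,304]],5).round(),plane(d,[[284,217]],10).round())
print("scene slim/thick tip",plane(dc,[[210,298]],85).round(),plane(dc,[[307,242]],85).round())
print("spool,brown",plane(d,[[365,148],[310,155],[356,180]],31).round())
c=d["pixels"][90:240,230:430,::-1]
cv2.imwrite("pics/c1.png",cv2.resize(c,None,fx=4,fy=4,interpolation=cv2.INTER_CUBIC))
E
```

```text
side: slim top, thick top, bearing, plug [[482. 252.  85.]] [[482.  53.  85.]] [[368. 120.   5.]] [[566. -62.  10.]]
scene slim/thick tip [[480. 250.  85.]] [[485.  43.  85.]]
spool,brown [[ 443. -301.   31.]
 [ 555. -249.   31.]
 [ 444. -182.   31.]]
```

View pics/c1.png

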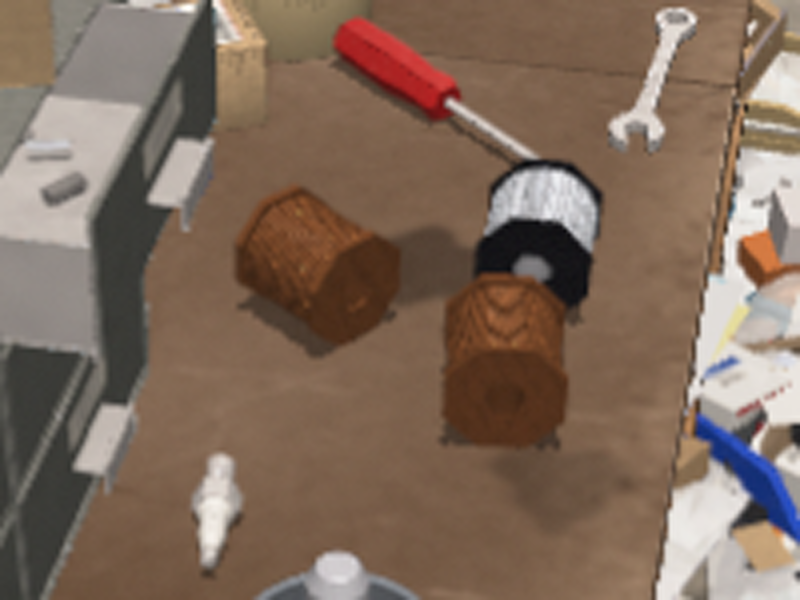

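The spool lies with its axis along y, about (443,-301), with brown spools close on its +y side. I'll move the wrist camera above it and turn the closing line toward x.

apply_moves(steps=[{"dx": 0.6,"dy": 0.8,"wz": 1},{"dx": 0.6,"dy": 0.8,"wz": 1},{"dx": 0.6,"dy": 0.8,"wz": 1},{"dx": 0.6,"dy": 0.8,"wz": 1},{"dx": 0.6,"dy": 0.8,"wz": 1},{"dx": 0.6,"dy": 0.8,"wz": 1},{"dx": 0.6,"dy": 0.8,"wz": 1},{"dx": 0.6,"dy": 0.8,"wz": 1},{"dx": 0.6,"dy": 0.8,"wz": 1},{"dx": 0.6,"dy": 0.8,"wz": 1}], fingers=1)

```text
invalid input at $.steps[0]: expected keys dx, dy, dz, wx, wy, wz
```

apply_moves(steps=[{"dx": 0.8,"dy": 0.5,"wz": 1},{"dx": 0.8,"dy": 0.5,"wz": 1},{"dx": 0.8,"dy": 0.5,"wz": 1},{"dx": 0.8,"dy": 0.5,"wz": 1},{"dx": 0.8,"dy": 0.5,"wz": 1},{"dx": 0.8,"dy": 0.5,"wz": 1},{},{}])

```text
invalid input at $.steps[0]: expected keys dx, dy, dz, wx, wy, wz
```

Run:
```python
from h import *
d,s=get("wrist");print(s["time"],s["eef_pos"].round(1),s["ee_rot"].round(3),s["joint_pos"].round(1));print(d["T_tool_cam"],d["fx"],d["k1"])
cv2.imwrite("pics/w1.png",d["pixels"][:,:,::-1])
np.save("w1.npy",{k:d[k] for k in d},allow_pickle=True)
```

```text
0.2 [ 185.1 -622.9  303.5] [[ 0.959  0.285 -0.   ]
 [ 0.285 -0.959  0.001]
 [ 0.    -0.001 -1.   ]] [-76.1  27.5  91.5   0.   61.   -2.7]
[[ 1.28336733e-04 -9.55237970e-01 -2.95838478e-01  7.58710247e+01]
 [ 9.99999939e-01  2.18606833e-04 -2.72056639e-04 -2.77261180e-01]
 [ 3.24551144e-04 -2.95838425e-01  9.55237940e-01 -6.86816801e+01]
 [ 0.00000000e+00  0.00000000e+00  0.00000000e+00  1.00000000e+00]] 429.63957170950476 -0.012144230744152723
```

View pics/w1.png

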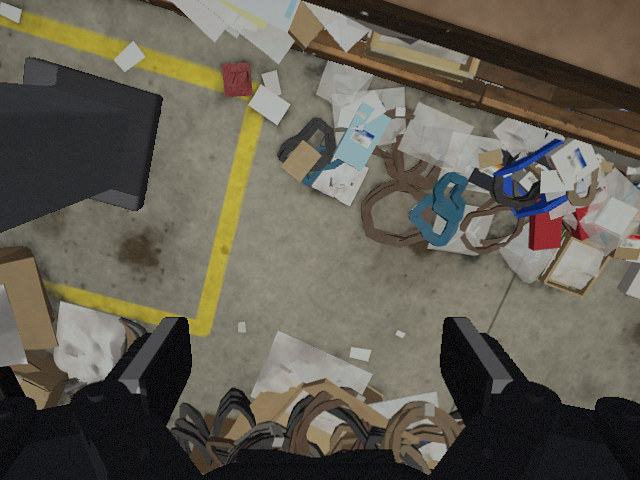

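The picture shows the floor, since the refused moves left the arm at its start; every key is needed in each row. I'll send them again.

apply_moves(steps=[{"dx": 0.6,"dy": 0.8,"dz": 0,"wx": 0,"wy": 0,"wz": 1},{"dx": 0.6,"dy": 0.8,"dz": 0,"wx": 0,"wy": 0,"wz": 1},{"dx": 0.6,"dy": 0.8,"dz": 0,"wx": 0,"wy": 0,"wz": 1},{"dx": 0.6,"dy": 0.8,"dz": 0,"wx": 0,"wy": 0,"wz": 1},{"dx": 0.6,"dy": 0.8,"dz": 0,"wx": 0,"wy": 0,"wz": 1},{"dx": 0.6,"dy": 0.8,"dz": 0,"wx": 0,"wy": 0,"wz": 1},{"dx": 0.6,"dy": 0.8,"dz": 0,"wx": 0,"wy": 0,"wz": 1},{"dx": 0.6,"dy": 0.8,"dz": 0,"wx": 0,"wy": 0,"wz": 1},{"dx": 0.6,"dy": 0.8,"dz": 0,"wx": 0,"wy": 0,"wz": 1},{"dx": 0.6,"dy": 0.8,"dz": 0,"wx": 0,"wy": 0,"wz": 1}], fingers=1)

```text
time: 1.08
eef_pos: [335.7, -422.0, 303.9]
ee_rot: [[0.46, 0.888, 0.0], [0.888, -0.46, -0.0], [0.0, 0.0, -1.0]]
force: [0.4, -0.5, 0.4]
finger_gap: 85.3
grasp_force: 0.0
```

apply_moves(steps=[{"dx": 0.8,"dy": 0.8,"dz": 0,"wx": 0,"wy": 0,"wz": 1},{"dx": 0.8,"dy": 0.8,"dz": 0,"wx": 0,"wy": 0,"wz": 1},{"dx": 0.8,"dy": 0.8,"dz": 0,"wx": 0,"wy": 0,"wz": 1},{"dx": 0.8,"dy": 0.8,"dz": 0,"wx": 0,"wy": 0,"wz": 1},{"dx": 0.8,"dy": 0.8,"dz": 0,"wx": 0,"wy": 0,"wz": 1},{"dx": 0.8,"dy": 0.8,"dz": 0,"wx": 0,"wy": 0,"wz": 1},{"dx": 0,"dy": 0,"dz": 0,"wx": 0,"wy": 0,"wz": 0},{"dx": 0,"dy": 0,"dz": 0,"wx": 0,"wy": 0,"wz": 0}])

```text
time: 1.75
eef_pos: [455.9, -302.1, 303.8]
ee_rot: [[-0.0, 1.0, -0.0], [1.0, 0.0, 0.0], [0.0, -0.0, -1.0]]
force: [-0.9, -0.8, -0.1]
finger_gap: 85.9
grasp_force: 0.0
```

Run:
```python
from h import *
d,s=get("wrist");print(s["time"],s["eef_pos"].round(1),s["ee_rot"].round(3),s["joint_pos"].round(1))
cv2.imwrite("pics/w2.png",d["pixels"][:,:,::-1])
np.save("w2.npy",d,allow_pickle=True)
```

```text
1.75 [ 455.9 -302.1  303.8] [[-0.  1. -0.]
 [ 1.  0.  0.]
 [ 0. -0. -1.]] [-36.7  19.3 105.1  -0.   55.6 -36.7]
```

View pics/w2.png

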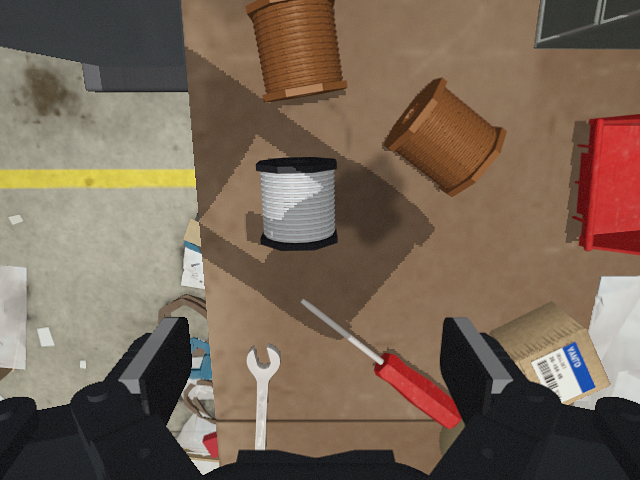

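The spool is in the wrist view at px (256–337, 157–250), almost aligned with y. The brown spools are at (297,48) and (445,135), a screwdriver runs from (305,300) to (450,420), and a wrench is at (262,400). I'll fit the spool's silhouette.

```bash
cat > fit.py <<'E'
from h import *
from scipy.optimize import minimize
a=np.arange(8)*np.pi/4+np.pi/8; O=np.c_[np.cos(a),np.sin(a)]*31/np.cos(np.pi/8)
def hull(d,x,y,yaw):
    u=np.array([-np.sin(yaw),np.cos(yaw),0]);v=np.array([np.cos(yaw),np.sin(yaw),0])
    P=[np.array([x,y,31])+v*o[0]+np.array([0,0,o[1]])+u*s for s in(-32,32) for o in O]
    return cv2.convexHull(proj(d,P).astype(np.float32))
def fit(d,roi,g):
    r0,r1,c0,c1=roi; hsv=cv2.cvtColor(d["pixels"][r0:r1,c0:c1],cv2.COLOR_RGB2HSV)
    p=d["pixels"][r0:r1,c0:c1].astype(int)
    m=((p[...,0]-p[...,2])<14).astype(np.uint8)
    n,l,st,_=cv2.connectedComponentsWithStats(m);k=1+st[1:,4].argmax();m=(l==k).astype(np.uint8)
    cs=cv2.convexHull(np.vstack(cv2.findContours(m,0,2)[0]));m=cv2.fillConvexPoly(np.zeros_like(m),cs,1)
    print("mask",st[k])
    def c(q):
        h=hull(d,q[0],q[1],q[2]/100)-[[c0,r0]]
        h=np.round(h*16).astype(np.int32);t=cv2.fillConvexPoly(np.zeros_like(m),h,1,shift=4)
        return (t!=m).sum()/m.sum()
    r=minimize(c,g,method="Nelder-Mead",options=dict(initial_simplex=np.array(g)+np.array([[0,0,0],[8,0,0],[0,8,0],[0,0,8.]]),xatol=.05))
    return r.x,r.fun
E
python3 - <<'E'
from fit import *
d=np.load("w2.npy",allow_pickle=True).item()
print(fit(d,(140,265,235,360),[440,-300,0]))
print(plane(d,[[305,301],[383,360],[455,420],[263,350],[261,450],[215,350],[222,420]],0).round())
print(plane(d,[[263,101],[345,92],[450,195],[390,150]],50).round())
E
```

```text
mask [  21   17   81   94 6696]
(array([ 442.27952094, -297.50281435,    1.57585295]), np.float64(0.026993006993006993))
[[ 446. -400.    0.]
 [ 523. -465.    0.]
 [ 602. -537.    0.]
 [ 404. -453.    0.]
 [ 398. -575.    0.]
 [ 357. -453.    0.]
 [ 359. -537.    0.]]
[[ 419. -221.   50.]
 [ 477. -215.   50.]
 [ 558. -289.   50.]
 [ 511. -255.   50.]]
```

apply_moves(steps=[{"dx": -0.068,"dy": -0.413,"dz": -0.74,"wx": 0.955,"wy": 0,"wz": 0},{"dx": -0.068,"dy": -0.413,"dz": -0.74,"wx": 0.955,"wy": 0,"wz": 0},{"dx": -0.068,"dy": -0.413,"dz": -0.74,"wx": 0.955,"wy": 0,"wz": 0},{"dx": -0.068,"dy": -0.413,"dz": -0.74,"wx": 0.955,"wy": 0,"wz": 0},{"dx": -0.068,"dy": -0.413,"dz": -0.74,"wx": 0.955,"wy": 0,"wz": 0},{"dx": -0.068,"dy": -0.413,"dz": -0.74,"wx": 0.955,"wy": 0,"wz": 0},{"dx": -0.068,"dy": -0.413,"dz": -0.74,"wx": 0.955,"wy": 0,"wz": 0},{"dx": -0.068,"dy": -0.413,"dz": -0.74,"wx": 0.955,"wy": 0,"wz": 0},{"dx": 0,"dy": 0,"dz": 0,"wx": 0,"wy": 0,"wz": 0},{"dx": 0,"dy": 0,"dz": 0,"wx": 0,"wy": 0,"wz": 0}])

```text
time: 2.63
eef_pos: [440.0, -386.7, 154.1]
ee_rot: [[0.006, 1.0, 0.0], [0.818, -0.005, 0.575], [0.575, -0.004, -0.818]]
force: [0.2, -0.4, 0.4]
finger_gap: 85.6
grasp_force: 0.0
```

Run:
```python
from h import *
d,s=get("wrist");print(s["time"],s["eef_pos"].round(1),s["joint_pos"].round(1))
from fit import *
m=hull(d,442.3,-297.5,.0158).reshape(-1,2);lo=m.min(0).astype(int)-25;hi=m.max(0).astype(int)+25;lo=lo.clip(0)
print(lo,hi,fit(d,(lo[1],hi[1],lo[0],hi[0]),[442,-297,1.5]))
```

```text
2.6333 [ 440.  -386.7  154.1] [-54.2  45.   90.6  20.4  75.1 -64.6]
mask [   27    27   125   147 15722]
[232 144] [409 342] (array([ 442.13003679, -297.69842589,    1.68718666]), np.float64(0.024994077232883202))
```

apply_moves(steps=[{"dx": 0.01,"dy": 0.295,"dz": -0.4,"wx": 0,"wy": 0,"wz": 0},{"dx": 0.01,"dy": 0.295,"dz": -0.4,"wx": 0,"wy": 0,"wz": 0},{"dx": 0.01,"dy": 0.295,"dz": -0.4,"wx": 0,"wy": 0,"wz": 0},{"dx": 0.01,"dy": 0.295,"dz": -0.4,"wx": 0,"wy": 0,"wz": 0},{"dx": 0.01,"dy": 0.295,"dz": -0.4,"wx": 0,"wy": 0,"wz": 0},{"dx": 0.01,"dy": 0.295,"dz": -0.4,"wx": 0,"wy": 0,"wz": 0},{"dx": 0.01,"dy": 0.295,"dz": -0.4,"wx": 0,"wy": 0,"wz": 0},{"dx": 0.01,"dy": 0.295,"dz": -0.4,"wx": 0,"wy": 0,"wz": 0},{"dx": 0,"dy": 0,"dz": 0,"wx": 0,"wy": 0,"wz": 0},{"dx": 0,"dy": 0,"dz": 0,"wx": 0,"wy": 0,"wz": 0}])

```text
time: 3.52
eef_pos: [443.4, -326.1, 75.3]
ee_rot: [[0.002, 1.0, -0.001], [0.818, -0.001, 0.575], [0.575, -0.002, -0.818]]
force: [-0.7, -0.2, 1.2]
finger_gap: 85.0
grasp_force: 0.0
```

apply_moves(steps=[{"dx": 0,"dy": 0,"dz": 0,"wx": 0,"wy": 0,"wz": 0},{"dx": 0,"dy": 0,"dz": 0,"wx": 0,"wy": 0,"wz": 0},{"dx": 0,"dy": 0,"dz": 0,"wx": 0,"wy": 0,"wz": 0},{"dx": 0,"dy": 0,"dz": 0,"wx": 0,"wy": 0,"wz": 0},{"dx": 0,"dy": 0,"dz": 0,"wx": 0,"wy": 0,"wz": 0},{"dx": 0,"dy": 0,"dz": 0,"wx": 0,"wy": 0,"wz": 0},{"dx": 0,"dy": 0,"dz": 0,"wx": 0,"wy": 0,"wz": 0},{"dx": 0,"dy": 0,"dz": 0,"wx": 0,"wy": 0,"wz": 0},{"dx": 0,"dy": 0,"dz": 0,"wx": 0,"wy": 0,"wz": 0},{"dx": 0,"dy": 0,"dz": 0,"wx": 0,"wy": 0,"wz": 0}], fingers=-1, grip_force=60)

```text
time: 4.35
eef_pos: [443.7, -327.4, 76.6]
ee_rot: [[0.002, 1.0, 0.001], [0.82, -0.002, 0.573], [0.573, -0.0, -0.82]]
force: [-1.3, -2.3, 5.8]
finger_gap: 55.7
grasp_force: 63.6
```

Run:
```python
from h import *
d,s=get("wrist");print({k:np.round(s[k],2) for k in s if k!='joint_efforts'})
cv2.imwrite("pics/w3.png",d["pixels"][:,:,::-1])
```

```text
{'time': np.float64(4.35), 'joint_pos': array([-50.96,  48.77,  97.83,  23.74,  63.93, -67.22]), 'joint_velocities': array([ 0.02, -0.  , -0.02, -0.11, -0.01, -0.03]), 'eef_pos': array([ 443.71, -327.4 ,   76.56]), 'ee_rot': array([[ 0.  ,  1.  ,  0.  ],
       [ 0.82, -0.  ,  0.57],
       [ 0.57, -0.  , -0.82]]), 'force': array([-1.3 , -2.34,  5.76]), 'ft_torque': array([-0.05,  0.12,  0.18]), 'grasp_force': np.float64(63.57), 'finger_gap': np.float64(55.71)}
```

View pics/w3.png

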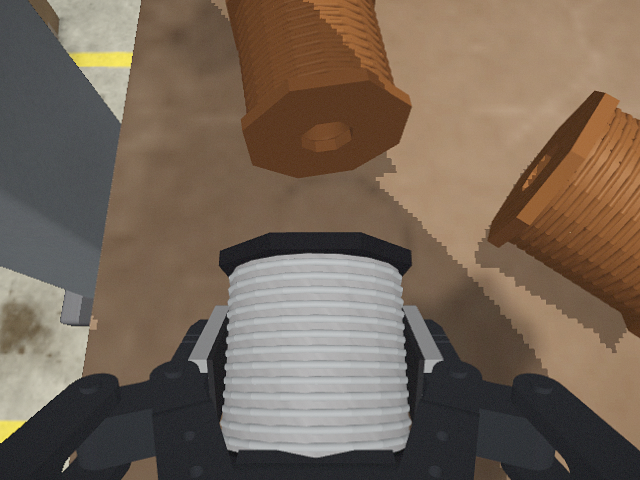

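The winding is held between the pads, clear of both flanges. Now I'll lift the spool and turn it 90° upright in the air.

apply_moves(steps=[{"dx": -0.1,"dy": 0,"dz": 0.7,"wx": 0,"wy": 0,"wz": 0},{"dx": -0.1,"dy": 0,"dz": 1,"wx": 0,"wy": 0,"wz": 0},{"dx": -0.1,"dy": 0,"dz": 1,"wx": 0,"wy": 0,"wz": 0},{"dx": -0.1,"dy": 0,"dz": 1,"wx": 0,"wy": 0,"wz": 0},{"dx": -0.1,"dy": 0,"dz": 0.5,"wx": 0,"wy": 0,"wz": 0},{"dx": 0,"dy": 0,"dz": 0,"wx": -1,"wy": 0,"wz": 0},{"dx": 0,"dy": 0,"dz": 0,"wx": -1,"wy": 0,"wz": 0},{"dx": 0,"dy": 0,"dz": 0,"wx": -1,"wy": 0,"wz": 0},{"dx": 0,"dy": 0,"dz": 0,"wx": -1,"wy": 0,"wz": 0},{"dx": 0,"dy": 0,"dz": 0,"wx": -1,"wy": 0,"wz": 0}])

```text
time: 5.23
eef_pos: [431.0, -327.0, 181.0]
ee_rot: [[0.002, 1.0, 0.001], [0.979, -0.002, 0.206], [0.206, 0.001, -0.979]]
force: [-1.0, -0.7, -2.6]
finger_gap: 55.5
grasp_force: 64.5
```

apply_moves(steps=[{"dx": 0,"dy": 0.08,"dz": 0,"wx": -1,"wy": 0,"wz": 0},{"dx": 0,"dy": 0.08,"dz": 0,"wx": -1,"wy": 0,"wz": 0},{"dx": 0,"dy": 0.08,"dz": 0,"wx": -1,"wy": 0,"wz": 0},{"dx": 0,"dy": 0.08,"dz": 0,"wx": -1,"wy": 0,"wz": 0},{"dx": 0,"dy": 0.08,"dz": 0,"wx": -1,"wy": 0,"wz": 0},{"dx": 0,"dy": 0.08,"dz": 0,"wx": -1,"wy": 0,"wz": 0},{"dx": 0,"dy": 0.08,"dz": 0,"wx": -1,"wy": 0,"wz": 0},{"dx": 0,"dy": 0.08,"dz": 0,"wx": -1,"wy": 0,"wz": 0},{"dx": 0,"dy": 0.08,"dz": 0,"wx": -1,"wy": 0,"wz": 0},{"dx": 0,"dy": 0.08,"dz": 0,"wx": -1,"wy": 0,"wz": 0}])

```text
time: 6.07
eef_pos: [429.0, -308.9, 180.3]
ee_rot: [[0.003, 1.0, -0.008], [0.871, -0.006, -0.492], [-0.492, -0.006, -0.871]]
force: [-0.8, -0.7, -3.3]
finger_gap: 55.9
grasp_force: 64.5
```

apply_moves(steps=[{"dx": 0,"dy": 0,"dz": 0,"wx": -1,"wy": 0,"wz": 0},{"dx": 0,"dy": 0,"dz": 0,"wx": -1,"wy": 0,"wz": 0},{"dx": 0,"dy": 0,"dz": 0,"wx": -1,"wy": 0,"wz": 0},{"dx": 0,"dy": 0,"dz": 0,"wx": -1,"wy": 0,"wz": 0},{"dx": 0,"dy": 0,"dz": 0,"wx": -0.63,"wy": 0,"wz": 0},{"dx": 0,"dy": 0,"dz": 0,"wx": 0,"wy": 0,"wz": 0},{"dx": 0,"dy": 0,"dz": 0,"wx": 0,"wy": 0,"wz": 0},{"dx": 0,"dy": 0,"dz": 0,"wx": 0,"wy": 0,"wz": 0}])

```text
time: 6.73
eef_pos: [428.7, -309.1, 179.9]
ee_rot: [[0.002, 1.0, -0.01], [0.641, -0.009, -0.767], [-0.767, -0.005, -0.641]]
force: [0.7, -0.5, -2.2]
finger_gap: 55.5
grasp_force: 65.1
```

Run:
```python
from h import *
d,s=get("side");print({k:np.round(s[k],3) for k in s if k!='joint_efforts'})
p=proj(d,[430,-350,130])[0].astype(int);print(p)
r0=max(p[1]-75,0);c0=p[0]-100
cv2.imwrite("pics/s4.png",cv2.resize(np.ascontiguousarray(d["pixels"][r0:r0+150,c0:c0+200,::-1]),None,fx=3,fy=3))
```

```text
{'time': np.float64(6.733), 'joint_pos': array([-14.4  ,  34.903, 128.41 , -89.154,  48.225,  67.627]), 'joint_velocities': array([-0.566, -0.75 , -0.189, -0.144,  0.358,  0.46 ]), 'eef_pos': array([ 428.709, -309.057,  179.933]), 'ee_rot': array([[ 0.002,  1.   , -0.01 ],
       [ 0.641, -0.009, -0.767],
       [-0.767, -0.005, -0.641]]), 'force': array([ 0.734, -0.517, -2.217]), 'ft_torque': array([ 0.699, -0.052,  0.019]), 'grasp_force': np.float64(65.141), 'finger_gap': np.float64(55.518)}
[376  97]
```

View pics/s4.png

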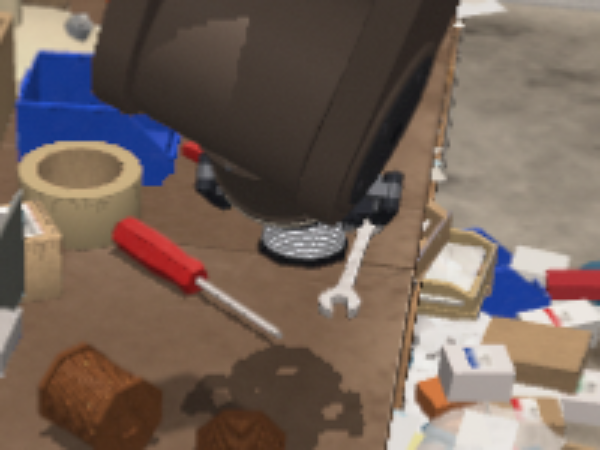

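The spool is nearly upright over the counter, but joint 4 stopped at its limit with the tool at 50° instead of 55°. I'll yaw the tool toward radial to give it room.

apply_moves(steps=[{"dx": 0,"dy": 0,"dz": 0,"wx": 0,"wy": 0,"wz": 1},{"dx": 0,"dy": 0,"dz": 0,"wx": 0,"wy": 0,"wz": 1},{"dx": 0,"dy": 0,"dz": 0,"wx": 0,"wy": 0,"wz": 1},{"dx": 0,"dy": 0,"dz": 0,"wx": 0,"wy": 0,"wz": 1},{"dx": 0,"dy": 0,"dz": 0,"wx": 0,"wy": 0,"wz": 1},{"dx": 0,"dy": 0,"dz": 0,"wx": 0,"wy": 0,"wz": 1},{"dx": 0,"dy": 0,"dz": 0,"wx": 0,"wy": 0,"wz": 0.5},{"dx": 0,"dy": 0,"dz": 0,"wx": 0,"wy": 0,"wz": 0},{"dx": 0,"dy": 0,"dz": 0,"wx": 0,"wy": 0,"wz": 0}])

```text
time: 7.53
eef_pos: [483.8, -267.0, 252.3]
ee_rot: [[-0.339, 0.912, 0.229], [0.617, 0.399, -0.678], [-0.711, -0.088, -0.698]]
force: [-0.5, -0.0, -2.3]
finger_gap: 55.9
grasp_force: 65.2
```

```bash
cat > need.py <<'E'
from h import *
from scipy.spatial.transform import Rotation as Ro
import sys
# rotation taking spool axis (tool frame at grasp) to vertical
s=status.state();R=s["ee_rot"]
a=R@np.array([np.cos(np.radians(35)),0,np.sin(np.radians(35))])  # spool axis was world +y at grasp
sg=np.sign(a[2]);v=np.cross(a*sg,[0,0,1]);ang=np.arcsin(np.linalg.norm(v));w=v/np.linalg.norm(v)*ang/.08
c=s["eef_pos"]+R@np.array([-1.7,-1,54.5])
print("t",s["time"],"tcp",s["eef_pos"].round(1),"axis",a.round(3),"turn units",w.round(2),"spool ctr",c.round(1),"after turn",(s["eef_pos"]+Ro.from_rotvec(w*.08).apply(c-s["eef_pos"])).round(1),s["joint_pos"].round(1),"F",s["force"].round(1),s["finger_gap"])
print(R.round(3).tolist())
E
python3 need.py
```

```text
t 7.5333 tcp [ 483.8 -267.   252.3] axis [-0.146  0.116 -0.982] turn units [-1.46 -1.83  0.  ] spool ctr [ 496.  -305.4  215.5] after turn [ 500.9 -309.3  222.4] [-12.9  23.1 128.2 -89.4  37.6  40.8] F [-0.5 -0.  -2.3] 55.93410172289863
[[-0.339, 0.912, 0.229], [0.617, 0.399, -0.678], [-0.711, -0.088, -0.698]]
```

Joint 4 is still pinned at its limit. The standing spool's yaw doesn't matter, so the tool can lean the other way. I'll fit a kinematic model from the logged poses and choose a reachable azimuth.

```bash
cat > kin.py <<'E'
import numpy as np
from scipy.spatial.transform import Rotation as Ro
from scipy.optimize import least_squares
D=[([-76.123,27.513,91.461,0,61.026,-2.67],[185.138,-623.071,303.897]),([-36.7,19.3,105.1,0,55.6,-36.7],[455.9,-302.1,303.8]),
([-54.2,45,90.6,20.4,75.1,-64.6],[440,-386.7,154.1]),([-50.96,48.77,97.83,23.74,63.93,-67.22],[443.7,-327.4,76.56]),
([-14.4,34.903,128.41,-89.154,48.225,67.627],[428.7,-309.06,179.93]),([-12.9,23.1,128.2,-89.4,37.6,40.8],[483.8,-267,252.3])]
sg=-1
def rot(q):
    return Ro.from_euler('ZYZYZ',[q[0],q[1]+q[2],sg*q[3],q[4],90+q[5]],degrees=True).as_matrix()
def fk(q,L):
    R=rot(q);b=np.radians(q[1]+q[2]);a=np.radians(q[1]);d1,a1,L2,L3,a3,Dt=L
    r=a1+L2*np.sin(a)+L3*np.sin(b)-a3*np.cos(b);z=d1+L2*np.cos(a)+L3*np.cos(b)+a3*np.sin(b)
    t=np.radians(q[0]);return np.array([r*np.cos(t),r*np.sin(t),z])+Dt*R[:,2],R
fit=least_squares(lambda L:np.ravel([fk(q,L)[0]-p for q,p in D]),[180,0,400,400,0,150])
L=fit.x
lo=np.array([-157.49,-46.99,13.45,-89.5,5.16,-167.48]);hi=np.array([157.49,117.5,153.17,269.5,153.95,167.48])
def ik(p,R,q0):
    f=lambda q:np.r_[(fk(q,L)[0]-p)/5,(fk(q,L)[1]-R).ravel()*50]
    r=least_squares(f,np.clip(q0,lo+.1,hi-.1),bounds=(lo,hi));return r.x,np.abs(r.fun).max()
E
python3 - <<'E'
from kin import *
print(L.round(1),np.abs(fit.fun).max())
print(rot(D[2][0]).round(3).tolist(),rot(D[5][0]).round(3).tolist())
al=np.radians(35)
S=np.array([[np.cos(al),0,np.sin(al)]]).T
R0=np.array([[0,1,0],[.641,0,-.767],[-.767,0,-.641]]);
R0=Ro.from_euler('x',-90,degrees=True).as_matrix()@np.array([[0,1,0],[.819,0,.574],[.574,0,-.819]])
for ps in range(-200,60,20):
    R=Ro.from_euler('z',ps,degrees=True).as_matrix()@R0
    for zz in(33,120):
        c=np.array([440,-345,zz]);p=c-R@np.array([-1.7,-1,54.5])
        best=min((ik(p,R,q) for q in([-40,45,100,0,80,-60],[-40,45,100,-60,80,0],[-40,45,100,60,80,-120],[-40,45,100,60,80,60])),key=lambda x:x[1])
        print(ps,zz,R[:,2].round(2),best[0].round(0),round(best[1],2))
E
```

```text
Traceback (most recent call last):
  File "kin.py", line 14, in <module>
    fit=least_squares(lambda L:np.ravel([fk(q,L)[0]-p for q,p in D]),[180,0,400,400,0,150])
  File "kin.py", line 14, in <lambda>
    fit=least_squares(lambda L:np.ravel([fk(q,L)[0]-p for q,p in D]),[180,0,400,400,0,150])
                                         ~~^^^^^
  File "kin.py", line 11, in fk
    R=rot(q);b=np.radians(q[1]+q[2]);a=np.radians(q[1]);d1,a1,L2,L3,a3,Dt=L
  File "kin.py", line 9, in rot
    return Ro.from_euler('ZYZYZ',[q[0],q[1]+q[2],sg*q[3],q[4],90+q[5]],degrees=True).as_matrix()
           ~~~~~~~~~~~~~^^^^^^^^^^^^^^^^^^^^^^^^^^^^^^^^^^^^^^^^^^^^^^^^^^^^^^^^^^^^
  File "scipy/spatial/transform/_rotation.pyx", line 1413, in scipy.spatial.transform._rotation.Rotation.from_euler
ValueError: Expected axis specification to be a non-empty string of upto 3 characters, got ZYZYZ
```

```bash
sed -i "s/    return Ro.from_euler('ZYZYZ'.*/    return (Ro.from_euler('ZYZ',[q[0],q[1]+q[2],sg*q[3]],degrees=True)*Ro.from_euler('YZ',[q[4],90+q[5]],degrees=True)).as_matrix()/" kin.py
cat > cand.py <<'E'
from kin import *
print(L.round(1),np.abs(fit.fun).max())
print(rot(D[2][0]).round(3).tolist(),rot(D[5][0]).round(3).tolist())
R0=Ro.from_euler('x',-90,degrees=True).as_matrix()@np.array([[0,1,0],[.819,0,.574],[.574,0,-.819]])
for ps in range(-200,60,20):
    R=Ro.from_euler('z',ps,degrees=True).as_matrix()@R0
    for zz in(33,120):
        c=np.array([440,-345,zz]);p=c-R@np.array([-1.7,-1,54.5])
        best=min((ik(p,R,q) for q in([-40,45,100,0,80,-60],[-40,45,100,-60,80,0],[-40,45,100,60,80,-120],[-40,45,100,60,80,60])),key=lambda x:x[1])
        print(ps,zz,R[:,2].round(2),best[0].round(0),round(best[1],2))
E
python3 cand.py
```

```text
[ 156.7  475.8    7.1  128.   -22.1 -189.9] 121.41759888557067
[[-0.25, 0.799, -0.547], [0.896, 0.405, 0.182], [0.367, -0.444, -0.817]] [[0.725, -0.472, 0.502], [-0.689, -0.514, 0.511], [0.016, -0.716, -0.698]]
-200 33 [ 0.28  0.77 -0.57] [-26. 117.  39. -70.  65. 117.] 12.12
-200 120 [ 0.28  0.77 -0.57] [-27.  63.  83. -64.  65. 127.] 0.0
-180 33 [-0.    0.82 -0.57] [-27. 117.  49. -56.  66. 103.] 11.52
-180 120 [-0.    0.82 -0.57] [-28.   7. 153. -52.  66. 109.] 0.85
-160 33 [-0.28  0.77 -0.57] [-30. 117.  58. -39.  62.  93.] 11.72
-160 120 [-0.28  0.77 -0.57] [-31.  21. 153. -37.  59.  94.] 1.21
-140 33 [-0.53  0.63 -0.57] [-35. 117.  64. -16.  58.  89.] 12.17
-140 120 [-0.53  0.63 -0.57] [-35.  29. 153. -15.  52.  89.] 0.85
-120 33 [-0.71  0.41 -0.57] [-40. 117.  64.  11.  57.  91.] 12.22
-120 120 [-0.71  0.41 -0.57] [-40.  30. 153.  11.  52.  91.] 0.81
-100 33 [-0.81  0.14 -0.57] [-45. 117.  59.  35.  62.  88.] 11.79
-100 120 [-0.81  0.14 -0.57] [-45.  23. 153.  33.  58.  87.] 1.17
-80 33 [-0.81 -0.14 -0.57] [-48. 117.  51.  53.  66.  79.] 11.51
-80 120 [-0.81 -0.14 -0.57] [-48.   9. 153.  49.  65.  74.] 0.98
-60 33 [-0.71 -0.41 -0.57] [-50. 117.  40.  68.  66.  65.] 11.97
-60 120 [-0.71 -0.41 -0.57] [-49.  46. 102.  62.  66.  56.] 0.0
-40 33 [-0.53 -0.63 -0.57] [-50. 117.  30.  78.  61.  51.] 13.27
-40 120 [-0.53 -0.63 -0.57] [-49. 117.  16.  68.  61.  35.] 1.48
-20 33 [-0.28 -0.77 -0.57] [-49. 117.  21.  86.  52.  38.] 15.08
-20 120 [-0.28 -0.77 -0.57] [-48. 111.  13.  71.  52.  18.] 4.15
0 33 [ 0.   -0.82 -0.57] [-47. 117.  15.  91.  40.  28.] 17.03
0 120 [ 0.   -0.82 -0.57] [-47. 105.  13.  69.  40.   3.] 6.4
20 33 [ 0.28 -0.77 -0.57] [-44. 115.  13.  97.  26.  22.] 18.64
20 120 [ 0.28 -0.77 -0.57] [-44. 101.  13.  61.  27. -16.] 8.91
40 33 [ 0.53 -0.63 -0.57] [-41. 113.  13. 110.  10.  25.] 19.75
40 120 [ 0.53 -0.63 -0.57] [-40. 100.  13.  36.  16. -50.] 11.24
```

```bash
sed -i "s/^sg=-1/sg=1/" kin.py; python3 cand.py
```

```text
[312.4  13.7 580.9 435.8 -33.  284.7] 29.86228793704356
[[0.006, 1.0, -0.0], [0.817, -0.005, 0.576], [0.576, -0.004, -0.817]] [[-0.339, 0.913, 0.229], [0.617, 0.399, -0.678], [-0.711, -0.088, -0.698]]
-200 33 [ 0.28  0.77 -0.57] [-60.  58.  92.  40.  77. 113.] 0.0
-200 120 [ 0.28  0.77 -0.57] [-60.  51.  93.  39.  82. 117.] 0.0
-180 33 [-0.    0.82 -0.57] [-55.  61.  81.  28.  87. 111.] 0.0
-180 120 [-0.    0.82 -0.57] [-55.  54.  82.  28.  93. 113.] 0.0
-160 33 [-0.28  0.77 -0.57] [-49.  64.  73.  17.  96. 104.] 0.0
-160 120 [-0.28  0.77 -0.57] [-49.  57.  74.  18. 101. 106.] 0.0
-140 33 [-0.53  0.63 -0.57] [-42.  66.  68.   7. 101.  96.] 0.0
-140 120 [-0.53  0.63 -0.57] [-42.  59.  69.   7. 106.  96.] 0.0
-120 33 [-0.71  0.41 -0.57] [-35.  66.  68.  -5. 101.  86.] 0.0
-120 120 [-0.71  0.41 -0.57] [-35.  59.  69.  -5. 107.  86.] 0.0
-100 33 [-0.81  0.14 -0.57] [-29.  64.  72. -16.  97.  77.] 0.0
-100 120 [-0.81  0.14 -0.57] [-29.  58.  73. -16. 103.  75.] 0.0
-80 33 [-0.81 -0.14 -0.57] [-23.  62.  79. -26.  89.  70.] 0.0
-80 120 [-0.81 -0.14 -0.57] [-23.  55.  80. -26.  95.  68.] 0.0
-60 33 [-0.71 -0.41 -0.57] [-17.  59.  89. -37.  79.  67.] 0.0
-60 120 [-0.71 -0.41 -0.57] [-17.  51.  90. -37.  84.  63.] 0.0
-40 33 [-0.53 -0.63 -0.57] [-12.  56. 101. -51.  68.  68.] 0.0
-40 120 [-0.53 -0.63 -0.57] [-12.  47. 102. -49.  73.  62.] 0.0
-20 33 [-0.28 -0.77 -0.57] [ -9.  53. 114. -71.  58.  75.] 0.0
-20 120 [-0.28 -0.77 -0.57] [ -9.  44. 115. -66.  61.  66.] 0.0
0 33 [ 0.   -0.82 -0.57] [ -7.  52. 124. -89.  55.  82.] 3.22
0 120 [ 0.   -0.82 -0.57] [ -8.  41. 127. -89.  54.  76.] 0.53
20 33 [ 0.28 -0.77 -0.57] [-13.  56. 138. 230.  63. 103.] 0.0
20 120 [ 0.28 -0.77 -0.57] [-13.  41. 140. 236.  56.  91.] 0.0
40 33 [ 0.53 -0.63 -0.57] [-27.  60. 147. 199.  80. 100.] 0.0
40 120 [ 0.53 -0.63 -0.57] [-27.  44. 148. 201.  66.  95.] 0.0
```

The model reproduces the orientations exactly. Yawing so the body leans to -y puts every joint mid-range. I'll yaw in the air, checking as I go.

apply_moves(steps=[{"dx": -0.2,"dy": -0.2,"dz": 0,"wx": 0,"wy": 0,"wz": -1},{"dx": -0.2,"dy": -0.2,"dz": 0,"wx": 0,"wy": 0,"wz": -1},{"dx": -0.2,"dy": -0.2,"dz": 0,"wx": 0,"wy": 0,"wz": -1},{"dx": -0.2,"dy": -0.2,"dz": 0,"wx": 0,"wy": 0,"wz": -1},{"dx": -0.2,"dy": -0.2,"dz": 0,"wx": 0,"wy": 0,"wz": -1},{"dx": -0.2,"dy": -0.2,"dz": 0,"wx": 0,"wy": 0,"wz": -1},{"dx": -0.2,"dy": -0.2,"dz": 0,"wx": 0,"wy": 0,"wz": -1},{"dx": -0.2,"dy": -0.2,"dz": 0,"wx": 0,"wy": 0,"wz": -1},{"dx": -0.2,"dy": -0.2,"dz": 0,"wx": 0,"wy": 0,"wz": -1},{"dx": -0.2,"dy": -0.2,"dz": 0,"wx": 0,"wy": 0,"wz": -1}])

```text
time: 8.37
eef_pos: [433.3, -316.5, 250.7]
ee_rot: [[0.207, 0.921, -0.331], [0.673, -0.38, -0.635], [-0.71, -0.091, -0.698]]
force: [0.6, -0.3, -2.2]
finger_gap: 55.6
grasp_force: 65.2
```

apply_moves(steps=[{"dx": 0,"dy": -0.2,"dz": 0,"wx": 0,"wy": 0,"wz": -1},{"dx": 0,"dy": -0.2,"dz": 0,"wx": 0,"wy": 0,"wz": -1},{"dx": 0,"dy": -0.2,"dz": 0,"wx": 0,"wy": 0,"wz": -1},{"dx": 0,"dy": -0.2,"dz": 0,"wx": 0,"wy": 0,"wz": -1},{"dx": 0,"dy": -0.2,"dz": 0,"wx": 0,"wy": 0,"wz": -1},{"dx": 0,"dy": -0.2,"dz": 0,"wx": 0,"wy": 0,"wz": -1},{"dx": 0,"dy": -0.2,"dz": 0,"wx": 0,"wy": 0,"wz": -1},{"dx": 0,"dy": -0.2,"dz": 0,"wx": 0,"wy": 0,"wz": -1},{"dx": 0,"dy": -0.2,"dz": 0,"wx": 0,"wy": 0,"wz": -1},{"dx": 0,"dy": -0.2,"dz": 0,"wx": 0,"wy": 0,"wz": -1}])

```text
time: 9.2
eef_pos: [433.7, -366.6, 250.6]
ee_rot: [[0.626, 0.369, -0.687], [0.32, -0.925, -0.205], [-0.711, -0.091, -0.698]]
force: [-0.0, 0.0, -3.0]
finger_gap: 55.6
grasp_force: 65.2
```

```bash
python3 need.py
```

```text
t 9.2 tcp [ 433.7 -366.6  250.6] axis [ 0.119  0.145 -0.982] turn units [-1.82  1.5   0.  ] spool ctr [ 394.9 -377.4  213.8] after turn [ 390.9 -382.2  220.7] [-28.   40.6  89.6 -30.3  86.6  50.1] F [-0.  0. -3.] 55.56542083773836
[[0.626, 0.369, -0.687], [0.32, -0.925, -0.205], [-0.711, -0.091, -0.698]]
```

apply_moves(steps=[{"dx": 0.06,"dy": 0,"dz": 0,"wx": 0,"wy": 0,"wz": -1},{"dx": 0.06,"dy": 0,"dz": 0,"wx": 0,"wy": 0,"wz": -1},{"dx": 0.06,"dy": 0,"dz": 0,"wx": 0,"wy": 0,"wz": -1},{"dx": 0.06,"dy": 0,"dz": 0,"wx": 0,"wy": 0,"wz": -1},{"dx": 0.06,"dy": 0,"dz": 0,"wx": 0,"wy": 0,"wz": -1},{"dx": 0.06,"dy": 0,"dz": 0,"wx": 0,"wy": 0,"wz": -1},{"dx": 0.06,"dy": 0,"dz": 0,"wx": 0,"wy": 0,"wz": -1},{"dx": 0.06,"dy": 0,"dz": 0,"wx": 0,"wy": 0,"wz": -1},{"dx": 0.06,"dy": 0,"dz": 0,"wx": 0,"wy": 0,"wz": -1},{"dx": 0.06,"dy": 0,"dz": 0,"wx": 0,"wy": 0,"wz": -1}])

```text
time: 10.03
eef_pos: [448.9, -366.5, 250.5]
ee_rot: [[0.665, -0.406, -0.626], [-0.227, -0.909, 0.349], [-0.711, -0.09, -0.697]]
force: [0.6, -0.3, -3.0]
finger_gap: 55.8
grasp_force: 65.2
```

apply_moves(steps=[{"dx": 0.06,"dy": 0,"dz": -0.5,"wx": 0,"wy": 0,"wz": -1},{"dx": 0.06,"dy": 0,"dz": -0.5,"wx": 0,"wy": 0,"wz": -1},{"dx": 0.06,"dy": 0,"dz": -0.5,"wx": 0,"wy": 0,"wz": -1},{"dx": 0.06,"dy": 0,"dz": -0.5,"wx": 0,"wy": 0,"wz": -1},{"dx": 0.06,"dy": 0,"dz": -0.5,"wx": 0,"wy": 0,"wz": -1},{"dx": 0.06,"dy": 0,"dz": -0.5,"wx": 0,"wy": 0,"wz": -1},{"dx": 0.06,"dy": 0,"dz": -0.5,"wx": 0,"wy": 0,"wz": -1},{"dx": 0,"dy": 0,"dz": 0,"wx": 0,"wy": 0,"wz": 0},{"dx": 0,"dy": 0,"dz": 0,"wx": 0,"wy": 0,"wz": 0}])

```text
time: 10.78
eef_pos: [458.5, -366.7, 163.1]
ee_rot: [[0.446, -0.824, -0.349], [-0.543, -0.559, 0.627], [-0.712, -0.09, -0.697]]
force: [-1.3, 0.2, -2.2]
finger_gap: 55.8
grasp_force: 65.0
```

```bash
python3 need.py
```

```text
t 10.7833 tcp [ 458.5 -366.7  163.1] axis [ 0.165 -0.085 -0.983] turn units [ 1.07  2.07 -0.  ] spool ctr [ 439.5 -331.   126.4] after turn [ 434.  -328.2  133.2] [-46.7  52.1  78.2  10.1  94.6  93.6] F [-1.3  0.2 -2.2] 55.77178237072406
[[0.446, -0.824, -0.349], [-0.543, -0.559, 0.627], [-0.712, -0.09, -0.697]]
```

apply_moves(steps=[{"dx": 0.08,"dy": 0,"dz": -0.6,"wx": 0.36,"wy": 0.69,"wz": 0},{"dx": 0.08,"dy": 0,"dz": -0.6,"wx": 0.36,"wy": 0.69,"wz": 0},{"dx": 0.08,"dy": 0,"dz": -0.6,"wx": 0.36,"wy": 0.69,"wz": 0},{"dx": 0,"dy": 0,"dz": 0,"wx": 0,"wy": 0,"wz": 0},{"dx": 0,"dy": 0,"dz": 0,"wx": 0,"wy": 0,"wz": 0},{"dx": 0,"dy": 0,"dz": 0,"wx": 0,"wy": 0,"wz": 0}])

```text
time: 11.28
eef_pos: [465.9, -366.4, 119.9]
ee_rot: [[0.323, -0.831, -0.454], [-0.478, -0.557, 0.679], [-0.817, -0.002, -0.577]]
force: [0.2, -1.3, -3.2]
finger_gap: 55.5
grasp_force: 65.1
```

```bash
python3 need.py
python3 - <<'E'
from h import *
d,s=get("side")
p=proj(d,[440,-328,86])[0].astype(int);print(p)
r0=max(p[1]-50,0);c0=p[0]-66
cv2.imwrite("pics/s5.png",cv2.resize(np.ascontiguousarray(d["pixels"][r0:r0+100,c0:c0+133,::-1]),None,fx=6,fy=6,interpolation=cv2.INTER_CUBIC))
E
```

```text
t 11.2833 tcp [ 465.9 -366.4  119.9] axis [ 0.004 -0.002 -1.   ] turn units [ 0.03  0.05 -0.  ] spool ctr [ 441.5 -328.    89.8] after turn [ 441.3 -327.9   90. ] [-45.5  60.2  71.6   9.  102.3  98. ] F [ 0.2 -1.3 -3.2] 55.51096372622972
[[0.323, -0.831, -0.454], [-0.478, -0.557, 0.679], [-0.817, -0.002, -0.577]]
[369 119]
```

View pics/s5.png

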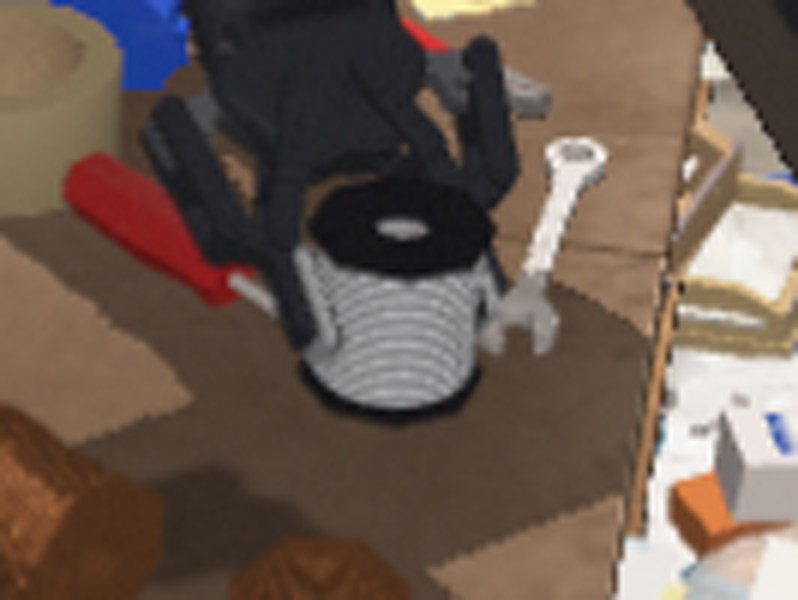

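The spool hangs upright in the gripper (hole at px ~(400,228) in the crop). I'll lower it to the counter.

apply_moves(steps=[{"dx": 0,"dy": 0,"dz": -0.5,"wx": 0,"wy": 0,"wz": 0},{"dx": 0,"dy": 0,"dz": -0.5,"wx": 0,"wy": 0,"wz": 0},{"dx": 0,"dy": 0,"dz": -0.5,"wx": 0,"wy": 0,"wz": 0},{"dx": 0,"dy": 0,"dz": -0.4,"wx": 0,"wy": 0,"wz": 0},{"dx": 0,"dy": 0,"dz": -0.1,"wx": 0,"wy": 0,"wz": 0},{"dx": 0,"dy": 0,"dz": 0,"wx": 0,"wy": 0,"wz": 0},{"dx": 0,"dy": 0,"dz": 0,"wx": 0,"wy": 0,"wz": 0}])

```text
time: 11.92
eef_pos: [465.5, -366.3, 68.7]
ee_rot: [[0.32, -0.832, -0.454], [-0.477, -0.555, 0.681], [-0.818, -0.001, -0.575]]
force: [0.2, 0.4, -2.2]
finger_gap: 55.5
grasp_force: 65.2
```

apply_moves(steps=[{"dx": 0,"dy": 0,"dz": -0.06,"wx": 0,"wy": 0,"wz": 0},{"dx": 0,"dy": 0,"dz": -0.06,"wx": 0,"wy": 0,"wz": 0},{"dx": 0,"dy": 0,"dz": -0.06,"wx": 0,"wy": 0,"wz": 0},{"dx": 0,"dy": 0,"dz": 0,"wx": 0,"wy": 0,"wz": 0},{"dx": 0,"dy": 0,"dz": 0,"wx": 0,"wy": 0,"wz": 0}])

```text
time: 12.33
eef_pos: [465.5, -366.4, 64.5]
ee_rot: [[0.32, -0.832, -0.454], [-0.478, -0.555, 0.681], [-0.818, -0.001, -0.575]]
force: [-0.4, 0.3, -2.1]
finger_gap: 55.5
grasp_force: 65.2
```

apply_moves(steps=[{"dx": 0,"dy": 0,"dz": -0.04,"wx": 0,"wy": 0,"wz": 0},{"dx": 0,"dy": 0,"dz": -0.04,"wx": 0,"wy": 0,"wz": 0},{"dx": 0,"dy": 0,"dz": 0,"wx": 0,"wy": 0,"wz": 0}])

```text
time: 12.58
eef_pos: [465.5, -366.3, 62.2]
ee_rot: [[0.32, -0.832, -0.454], [-0.478, -0.555, 0.681], [-0.818, -0.001, -0.575]]
force: [0.2, 0.4, -1.7]
finger_gap: 55.4
grasp_force: 65.2
```

apply_moves(steps=[{"dx": 0,"dy": 0,"dz": -0.04,"wx": 0,"wy": 0,"wz": 0},{"dx": 0,"dy": 0,"dz": 0,"wx": 0,"wy": 0,"wz": 0}])

```text
time: 12.75
eef_pos: [465.6, -366.4, 61.8]
ee_rot: [[0.32, -0.832, -0.454], [-0.478, -0.555, 0.681], [-0.818, -0.001, -0.575]]
force: [0.8, -0.1, 4.0]
finger_gap: 55.6
grasp_force: 65.5
```

Contact is felt, so I'll release.

apply_moves(steps=[{"dx": 0,"dy": 0,"dz": 0,"wx": 0,"wy": 0,"wz": 0},{"dx": 0,"dy": 0,"dz": 0,"wx": 0,"wy": 0,"wz": 0},{"dx": 0,"dy": 0,"dz": 0,"wx": 0,"wy": 0,"wz": 0},{"dx": 0,"dy": 0,"dz": 0,"wx": 0,"wy": 0,"wz": 0},{"dx": 0,"dy": 0,"dz": 0,"wx": 0,"wy": 0,"wz": 0},{"dx": 0,"dy": 0,"dz": 0,"wx": 0,"wy": 0,"wz": 0},{"dx": 0,"dy": 0,"dz": 0,"wx": 0,"wy": 0,"wz": 0},{"dx": 0,"dy": 0,"dz": 0,"wx": 0,"wy": 0,"wz": 0}], fingers=1)

```text
time: 13.42
eef_pos: [465.5, -366.4, 61.4]
ee_rot: [[0.32, -0.832, -0.454], [-0.478, -0.555, 0.681], [-0.818, -0.001, -0.575]]
force: [-0.9, -0.2, 0.2]
finger_gap: 85.1
grasp_force: 0.0
```

```bash
python3 need.py
python3 - <<'E'
from h import *
d,s=get("wrist");np.save("w6.npy",d,allow_pickle=True)
cv2.imwrite("pics/w6.png",d["pixels"][:,:,::-1])
E
```

```text
t 13.4167 tcp [ 465.5 -366.4   61.4] axis [ 0.002 -0.001 -1.   ] turn units [ 0.01  0.03 -0.  ] spool ctr [ 441.1 -327.9   31.4] after turn [ 441.  -327.9   31.5] [-45.6  64.6  70.9   8.9  98.8  97.5] F [-0.9 -0.2  0.2] 85.12168230740973
[[0.32, -0.832, -0.454], [-0.478, -0.555, 0.681], [-0.818, -0.001, -0.575]]
```

View pics/w6.png

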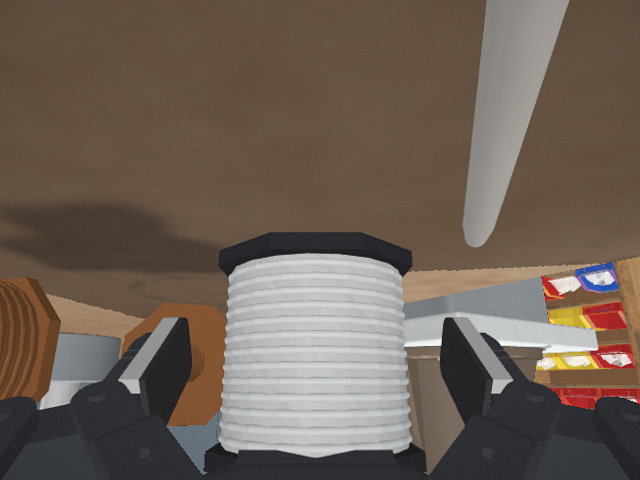

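The spool stands free (px 220–410) and the pads are clear of it. I'll back off, straighten to tool-down and look from above.

apply_moves(steps=[{"dx": 0.182,"dy": -0.272,"dz": 0.23,"wx": 0,"wy": 0,"wz": 0},{"dx": 0.363,"dy": -0.545,"dz": 0.46,"wx": 0,"wy": 0,"wz": 0},{"dx": 0.363,"dy": -0.545,"dz": 0.46,"wx": 0,"wy": 0,"wz": 0},{"dx": 0.363,"dy": -0.545,"dz": 0.46,"wx": 0,"wy": 0,"wz": 0},{"dx": 0.363,"dy": -0.545,"dz": 0.46,"wx": 0,"wy": 0,"wz": 0},{"dx": 0.182,"dy": -0.272,"dz": 0.23,"wx": 0,"wy": 0,"wz": 0},{"dx": 0,"dy": 0,"dz": 0.8,"wx": 0,"wy": 0,"wz": 0},{"dx": 0,"dy": 0,"dz": 1,"wx": 0,"wy": 0,"wz": 0},{"dx": 0,"dy": 0,"dz": 1,"wx": 0,"wy": 0,"wz": 0},{"dx": 0,"dy": 0,"dz": 1,"wx": 0,"wy": 0,"wz": 0}])

```text
time: 14.3
eef_pos: [510.7, -434.2, 216.1]
ee_rot: [[0.32, -0.832, -0.454], [-0.478, -0.555, 0.681], [-0.818, -0.001, -0.575]]
force: [-0.4, 0.1, 0.4]
finger_gap: 85.7
grasp_force: 0.0
```

apply_moves(steps=[{"dx": -0.28,"dy": 0.424,"dz": 0,"wx": -0.83,"wy": -0.553,"wz": 0},{"dx": -0.28,"dy": 0.424,"dz": 0,"wx": -0.83,"wy": -0.553,"wz": 0},{"dx": -0.28,"dy": 0.424,"dz": 0,"wx": -0.83,"wy": -0.553,"wz": 0},{"dx": -0.28,"dy": 0.424,"dz": 0,"wx": -0.83,"wy": -0.553,"wz": 0},{"dx": -0.28,"dy": 0.424,"dz": 0,"wx": -0.83,"wy": -0.553,"wz": 0},{"dx": -0.28,"dy": 0.424,"dz": 0,"wx": -0.83,"wy": -0.553,"wz": 0},{"dx": -0.28,"dy": 0.424,"dz": 0,"wx": -0.83,"wy": -0.553,"wz": 0},{"dx": -0.28,"dy": 0.424,"dz": 0,"wx": -0.83,"wy": -0.553,"wz": 0},{"dx": -0.28,"dy": 0.424,"dz": 0,"wx": -0.83,"wy": -0.553,"wz": 0},{"dx": -0.28,"dy": 0.424,"dz": 0,"wx": -0.83,"wy": -0.553,"wz": 0}])

```text
time: 15.13
eef_pos: [440.4, -327.7, 215.4]
ee_rot: [[0.549, -0.831, -0.085], [-0.821, -0.556, 0.129], [-0.154, -0.001, -0.988]]
force: [-0.6, -0.3, 1.5]
finger_gap: 85.5
grasp_force: 0.0
```

apply_moves(steps=[{"dx": 0,"dy": 0,"dz": 0,"wx": -0.83,"wy": -0.553,"wz": 0},{"dx": 0,"dy": 0,"dz": 0,"wx": -0.83,"wy": -0.553,"wz": 0},{"dx": 0,"dy": 0,"dz": 0,"wx": 0,"wy": 0,"wz": 1},{"dx": 0,"dy": 0,"dz": 0,"wx": 0,"wy": 0,"wz": 1},{"dx": 0,"dy": 0,"dz": 0,"wx": 0,"wy": 0,"wz": 1},{"dx": 0,"dy": 0,"dz": 0,"wx": 0,"wy": 0,"wz": 1},{"dx": 0,"dy": 0,"dz": 0,"wx": 0,"wy": 0,"wz": 1},{"dx": 0,"dy": 0,"dz": 0,"wx": 0,"wy": 0,"wz": 1},{"dx": 0,"dy": 0,"dz": 0,"wx": 0,"wy": 0,"wz": 1},{"dx": 0,"dy": 0,"dz": 0,"wx": 0,"wy": 0,"wz": 1}])

```text
time: 15.97
eef_pos: [440.6, -328.1, 214.9]
ee_rot: [[0.943, -0.331, -0.0], [-0.331, -0.943, -0.0], [-0.0, 0.0, -1.0]]
force: [-0.3, 0.3, -0.9]
finger_gap: 85.4
grasp_force: 0.0
```

apply_moves(steps=[{"dx": 0,"dy": 0,"dz": 0,"wx": 0,"wy": 0,"wz": 1},{"dx": 0,"dy": 0,"dz": 0,"wx": 0,"wy": 0,"wz": 1},{"dx": 0,"dy": 0,"dz": 0,"wx": 0,"wy": 0,"wz": 1},{"dx": 0,"dy": 0,"dz": 0,"wx": 0,"wy": 0,"wz": 1},{"dx": 0,"dy": 0,"dz": 0,"wx": 0,"wy": 0,"wz": 1},{"dx": 0,"dy": 0,"dz": 0,"wx": 0,"wy": 0,"wz": 1},{"dx": 0,"dy": 0,"dz": 0,"wx": 0,"wy": 0,"wz": 1},{"dx": 0,"dy": 0,"dz": 0,"wx": 0,"wy": 0,"wz": 1},{"dx": 0,"dy": 0,"dz": 0,"wx": 0,"wy": 0,"wz": 0},{"dx": 0,"dy": 0,"dz": 0,"wx": 0,"wy": 0,"wz": 0}])

```text
time: 16.8
eef_pos: [440.7, -328.2, 214.6]
ee_rot: [[0.957, 0.292, -0.0], [0.292, -0.957, -0.0], [-0.0, 0.0, -1.0]]
force: [0.3, 0.1, 0.9]
finger_gap: 85.4
grasp_force: 0.0
```

Run:
```python
from h import *
d,s=get("wrist");np.save("w7.npy",d,allow_pickle=True);print(s["time"],s["eef_pos"].round(1),s["ee_rot"].round(4).tolist(),s["joint_pos"].round(1))
cv2.imwrite("pics/w7.png",d["pixels"][:,:,::-1])
```

```text
16.8 [ 440.7 -328.2  214.6] [[0.9565, 0.2916, -0.0001], [0.2916, -0.9565, -0.0004], [-0.0002, 0.0004, -1.0]] [-39.8  25.9 109.7  -0.   44.4  33.2]
```

View pics/w7.png

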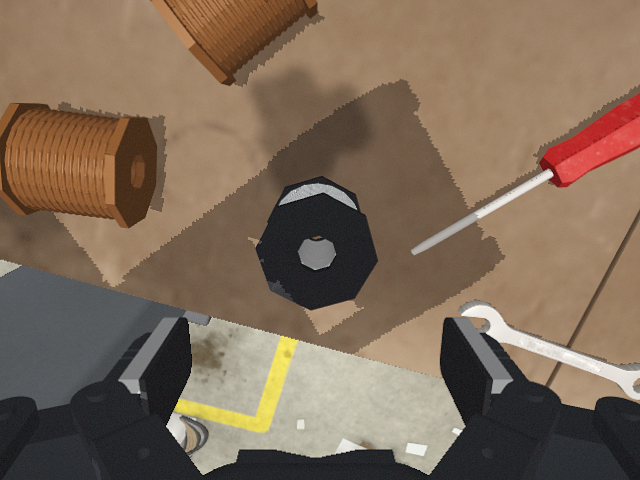

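The spool stands upright; its top flange is centred near px (317,250), with only brown spools, the screwdriver and the wrench around it. I'll fit its centre and yaw.

```bash
cat > fitup.py <<'E'
from h import *
from scipy.optimize import minimize
a=np.arange(8)*np.pi/4+np.pi/8
def hull(d,x,y,yaw,z0=0):
    o=np.c_[np.cos(a+yaw),np.sin(a+yaw)]*31/np.cos(np.pi/8)
    P=[[x+p[0],y+p[1],z] for z in(z0,z0+64) for p in o]
    return cv2.convexHull(proj(d,P).astype(np.float32))
def fit(d,roi,g,z0=0):
    r0,r1,c0,c1=roi;p=d["pixels"][r0:r1,c0:c1].astype(int)
    m=((p[...,0]-p[...,2])<14).astype(np.uint8)
    n,l,st,_=cv2.connectedComponentsWithStats(m);k=1+st[1:,4].argmax();m=(l==k).astype(np.uint8)
    m=cv2.fillConvexPoly(np.zeros_like(m),cv2.convexHull(np.vstack(cv2.findContours(m,0,2)[0])),1);print("mask",st[k])
    def c(q):
        h=np.round((hull(d,q[0],q[1],q[2]/50,z0)-[[c0,r0]])*16).astype(np.int32)
        return (cv2.fillConvexPoly(np.zeros_like(m),h,1,shift=4)!=m).sum()/m.sum()
    rs=[minimize(c,[*g,y],method="Nelder-Mead",options=dict(initial_simplex=np.array([*g,y])+np.array([[0,0,0],[6,0,0],[0,6,0],[0,0,6.]]),xatol=.05)) for y in(0,10,20,30)]
    r=min(rs,key=lambda r:r.fun);return r.x[:2].round(1),np.degrees(r.x[2]/50)%45,r.fun
E
python3 - <<'E'
from fitup import *
d=np.load("w7.npy",allow_pickle=True).item()
print(fit(d,(165,318,245,390),[441,-328]))
print("closing az",np.degrees(np.arctan2(-.9565,.2916))%45)
E
```

```text
mask [   11    11   122   134 11611]
(array([ 441.5, -328.4]), np.float64(35.5323671617373), np.float64(0.018307601451109424))
closing az 16.954444154373917
```

apply_moves(steps=[{"dx": 0.03,"dy": 0,"dz": 0,"wx": 0,"wy": 0,"wz": 1},{"dx": 0,"dy": 0,"dz": 0,"wx": 0,"wy": 0,"wz": 1},{"dx": 0,"dy": 0,"dz": -0.5,"wx": 0,"wy": 0,"wz": 1},{"dx": 0,"dy": 0,"dz": -0.7,"wx": 0,"wy": 0,"wz": 1},{"dx": 0,"dy": 0,"dz": -0.7,"wx": 0,"wy": 0,"wz": 0},{"dx": 0,"dy": 0,"dz": -0.7,"wx": 0,"wy": 0,"wz": 0},{"dx": 0,"dy": 0,"dz": -0.7,"wx": 0,"wy": 0,"wz": 0},{"dx": 0,"dy": 0,"dz": -0.6,"wx": 0,"wy": 0,"wz": 0},{"dx": 0,"dy": 0,"dz": -0.36,"wx": 0,"wy": 0,"wz": 0},{"dx": 0,"dy": 0,"dz": 0,"wx": 0,"wy": 0,"wz": 0}])

```text
time: 17.68
eef_pos: [441.0, -327.9, 106.0]
ee_rot: [[0.816, 0.578, -0.002], [0.578, -0.816, 0.001], [-0.001, -0.002, -1.0]]
force: [-1.4, -0.3, -0.1]
finger_gap: 85.2
grasp_force: 0.0
```

apply_moves(steps=[{"dx": 0,"dy": 0,"dz": 0,"wx": 0,"wy": 0,"wz": 0},{"dx": 0,"dy": 0,"dz": 0,"wx": 0,"wy": 0,"wz": 0},{"dx": 0,"dy": 0,"dz": 0,"wx": 0,"wy": 0,"wz": 0},{"dx": 0,"dy": 0,"dz": 0,"wx": 0,"wy": 0,"wz": 0},{"dx": 0,"dy": 0,"dz": 0,"wx": 0,"wy": 0,"wz": 0},{"dx": 0,"dy": 0,"dz": 0,"wx": 0,"wy": 0,"wz": 0},{"dx": 0,"dy": 0,"dz": 0,"wx": 0,"wy": 0,"wz": 0},{"dx": 0,"dy": 0,"dz": 0,"wx": 0,"wy": 0,"wz": 0},{"dx": 0,"dy": 0,"dz": 0,"wx": 0,"wy": 0,"wz": 0}], fingers=-1, grip_force=60)

```text
time: 18.43
eef_pos: [441.9, -328.7, 108.6]
ee_rot: [[0.815, 0.579, 0.001], [0.579, -0.815, -0.001], [-0.0, 0.001, -1.0]]
force: [-2.8, 1.9, 7.2]
finger_gap: 60.7
grasp_force: 63.8
```

Gripped at the flange flats. I'll lift and carry the spool toward the slim pot, stopping short to measure the pot.

apply_moves(steps=[{"dx": 0,"dy": 0,"dz": 0.4,"wx": 0,"wy": 0,"wz": 0},{"dx": 0,"dy": 0,"dz": 0.8,"wx": 0,"wy": 0,"wz": 0},{"dx": 0,"dy": 0,"dz": 1,"wx": 0,"wy": 0,"wz": 0},{"dx": 0,"dy": 0,"dz": 1,"wx": 0,"wy": 0,"wz": 0},{"dx": 0,"dy": 0,"dz": 1,"wx": 0,"wy": 0,"wz": 0},{"dx": 0,"dy": 0.3,"dz": 0.8,"wx": 0,"wy": 0,"wz": 0},{"dx": 0.07,"dy": 0.7,"dz": 0,"wx": 0,"wy": 0,"wz": 0},{"dx": 0.07,"dy": 1,"dz": 0,"wx": 0,"wy": 0,"wz": 0},{"dx": 0.07,"dy": 1,"dz": 0,"wx": 0,"wy": 0,"wz": 0},{"dx": 0.07,"dy": 1,"dz": 0,"wx": 0,"wy": 0,"wz": 0}])

```text
time: 19.27
eef_pos: [448.5, -227.6, 233.6]
ee_rot: [[0.815, 0.579, 0.001], [0.579, -0.815, -0.001], [0.0, 0.001, -1.0]]
force: [0.6, 0.1, -2.9]
finger_gap: 60.5
grasp_force: 65.5
```

apply_moves(steps=[{"dx": 0.07,"dy": 1,"dz": 0,"wx": 0,"wy": 0,"wz": 0},{"dx": 0.07,"dy": 1,"dz": 0,"wx": 0,"wy": 0,"wz": 0},{"dx": 0.07,"dy": 1,"dz": 0,"wx": 0,"wy": 0,"wz": 0},{"dx": 0.07,"dy": 1,"dz": 0,"wx": 0,"wy": 0,"wz": 0},{"dx": 0.07,"dy": 1,"dz": 0,"wx": 0,"wy": 0,"wz": 0},{"dx": 0.07,"dy": 1,"dz": 0,"wx": 0,"wy": 0,"wz": 0},{"dx": 0.07,"dy": 1,"dz": 0,"wx": 0,"wy": 0,"wz": 0},{"dx": 0.07,"dy": 1,"dz": 0,"wx": 0,"wy": 0,"wz": 0},{"dx": 0.07,"dy": 1,"dz": 0,"wx": 0,"wy": 0,"wz": 0},{"dx": 0.07,"dy": 1,"dz": 0,"wx": 0,"wy": 0,"wz": 0}])

```text
time: 20.1
eef_pos: [466.1, 22.8, 233.5]
ee_rot: [[0.815, 0.58, 0.001], [0.58, -0.815, -0.0], [0.0, 0.001, -1.0]]
force: [1.3, -0.3, -1.1]
finger_gap: 59.9
grasp_force: 65.5
```

apply_moves(steps=[{"dx": 0.07,"dy": 1,"dz": 0,"wx": 0,"wy": 0,"wz": 0},{"dx": 0.07,"dy": 1,"dz": 0,"wx": 0,"wy": 0,"wz": 0},{"dx": 0.07,"dy": 1,"dz": 0,"wx": 0,"wy": 0,"wz": 0},{"dx": 0.07,"dy": 0.5,"dz": 0,"wx": 0,"wy": 0,"wz": 0},{"dx": 0,"dy": 0,"dz": 0,"wx": 0,"wy": 0,"wz": 0},{"dx": 0,"dy": 0,"dz": 0,"wx": 0,"wy": 0,"wz": 0},{"dx": 0,"dy": 0,"dz": 0,"wx": 0,"wy": 0,"wz": 0}])

```text
time: 20.68
eef_pos: [473.0, 108.6, 232.9]
ee_rot: [[0.815, 0.58, 0.0], [0.58, -0.815, -0.0], [-0.0, 0.0, -1.0]]
force: [-0.3, -0.1, -1.9]
finger_gap: 60.4
grasp_force: 65.5
```

Run:
```python
from h import *
d,s=get("wrist");np.save("w8.npy",d,allow_pickle=True);print(s["time"],s["eef_pos"].round(1),s["ee_rot"].round(3).tolist(),s["finger_gap"],s["force"],s["ft_torque"])
e,_=get("side");f,_=get("scene");np.save("s8.npy",e,allow_pickle=True);np.save("c8.npy",f,allow_pickle=True)
print(proj(d,[[481,251,85],[481,251,40]]).round(),proj(e,[[481,251,85]]),proj(f,[[481,251,85]]))
k=lambda d,r,c:cv2.resize(np.ascontiguousarray(d["pixels"][r:r+110,c:c+130,::-1]),(390,330))
cv2.imwrite("pics/m8.png",np.hstack([k(e,290,222),k(f,270,150)]))
cv2.imwrite("pics/w8.png",d["pixels"][:,:,::-1])
```

```text
20.6833 [473.  108.6 232.9] [[0.815, 0.58, 0.0], [0.58, -0.815, -0.0], [-0.0, 0.0, -1.0]] 60.35997837629637 [-0.26810761 -0.12112529 -1.88293388] [-0.00868227  0.00205003 -0.00051367]
[[ 81.  80.]
 [122.  85.]] [[286.87807664 321.74519553]] [[209.15506158 297.90571422]]
```

View pics/w8.png

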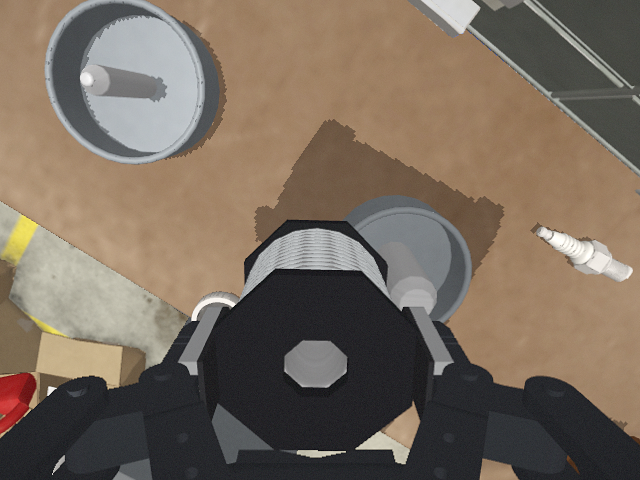

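I've now viewed 11 pictures, one over the limit of 10, so the rest will be numeric only. This view shows the slim pot at px (46–207, 0–163) with its spindle tip near (92,78), and the held spool level with its hole at (316,364). I'll fit the pot in all three cameras.

```bash
cat > pot.py <<'E'
from h import *
from scipy.optimize import minimize
t=np.linspace(0,2*np.pi,60,endpoint=False);C=np.c_[np.cos(t),np.sin(t)]*46
def hull(d,x,y):
    return cv2.convexHull(proj(d,[[x+p[0],y+p[1],z] for z in(0,40) for p in C]).astype(np.float32))
def fit(d,g=(481,251)):
    h=hull(d,*g).reshape(-1,2);r0,r1=np.clip([h[:,1].min()-20,h[:,1].max()+20],0,480).astype(int);c0,c1=np.clip([h[:,0].min()-20,h[:,0].max()+20],0,640).astype(int)
    p=d["pixels"][r0:r1,c0:c1].astype(int)
    m=((p[...,0]-p[...,2])<8).astype(np.uint8)
    n,l,st,_=cv2.connectedComponentsWithStats(m);k=1+st[1:,4].argmax();m=(l==k).astype(np.uint8)
    m=cv2.morphologyEx(m,cv2.MORPH_OPEN,np.ones((3,3),np.uint8))
    m=cv2.fillConvexPoly(np.zeros_like(m),cv2.convexHull(np.vstack(cv2.findContours(m,0,2)[0])),1)
    def c(q):
        h=np.round((hull(d,*q)-[[c0,r0]])*16).astype(np.int32)
        return (cv2.fillConvexPoly(np.zeros_like(m),h,1,shift=4)!=m).sum()/m.sum()
    r=minimize(c,g,method="Nelder-Mead",options=dict(initial_simplex=np.array(g)+np.array([[0,0],[7,0],[0,7.]]),xatol=.05))
    return st[k].tolist(),r.x.round(1),round(r.fun,3)
if __name__=="__main__":
    for n in("w8","s8","c8"):
        d=np.load(n+".npy",allow_pickle=True).item();print(n,fit(d))
    d=np.load("w8.npy",allow_pickle=True).item();g=cv2.cvtColor(d["pixels"],cv2.COLOR_RGB2GRAY)
    m=(g[325:400,270:360]>70).astype(np.uint8);n,l,st,ce=cv2.connectedComponentsWithStats(m);print(st[1:],ce[1:]+[270,325])
    print("tip, hole",plane(d,[[92,78]],85).round(1),plane(d,[[316,361],[316,364]],188.7).round(1))
E
python3 pot.py
```

```text
w8 ([24, 0, 175, 164, 22563], array([482.9, 250.3]), np.float64(0.014))
s8 ([19, 20, 61, 64, 3133], array([483.9, 249.3]), np.float64(0.031))
c8 ([21, 20, 57, 56, 2507], array([484.1, 248.6]), np.float64(0.024))
[[  14   15   64   48 2400]] [[315.17791667 363.4325    ]]
tip, hole [[484.8 247.2  85. ]] [[475.7 110.5 188.7]
 [474.9 109.9 188.7]]
```

apply_moves(steps=[{"dx": -0.5,"dy": 0.6,"dz": 0,"wx": 0,"wy": 0,"wz": 0},{"dx": -0.5,"dy": 0.6,"dz": 0,"wx": 0,"wy": 0,"wz": 0},{"dx": -0.5,"dy": 0.6,"dz": 0,"wx": 0,"wy": 0,"wz": 0},{"dx": -0.5,"dy": 0.6,"dz": 0,"wx": 0,"wy": 0,"wz": 0},{"dx": 0,"dy": 0,"dz": 0,"wx": 0,"wy": 0,"wz": 0},{"dx": 0,"dy": 0,"dz": 0,"wx": 0,"wy": 0,"wz": 0},{"dx": 0,"dy": 0,"dz": 0,"wx": 0,"wy": 0,"wz": 0}])

```text
time: 21.42
eef_pos: [423.6, 168.6, 232.6]
ee_rot: [[0.815, 0.58, 0.0], [0.58, -0.815, -0.0], [0.0, 0.0, -1.0]]
force: [0.1, 0.2, -2.5]
finger_gap: 60.4
grasp_force: 65.8
```

Run:
```python
from pot import *
for i in range(2):
    d,s=get("wrist");print(s["time"],s["eef_pos"].round(1),fit(d),proj(d,[[483,250,85]]).round())
```

```text
21.4167 [423.6 168.6 232.6] ([24, 0, 161, 155, 20674], array([482.9, 250.3]), np.float64(0.009)) [[248.  65.]]
21.4667 [423.7 168.4 232.5] ([24, 0, 162, 155, 20687], array([482.8, 250.2]), np.float64(0.007)) [[247.  65.]]
```

Two poses agree: the pot is at (482.9, 250.3). I'll move over it and start down.

apply_moves(steps=[{"dx": 0.4,"dy": 0.6,"dz": 0,"wx": 0,"wy": 0,"wz": 0},{"dx": 0.5,"dy": 0.7,"dz": 0,"wx": 0,"wy": 0,"wz": 0},{"dx": 0.5,"dy": 0.7,"dz": 0,"wx": 0,"wy": 0,"wz": 0},{"dx": 0.5,"dy": 0.7,"dz": 0,"wx": 0,"wy": 0,"wz": 0},{"dx": 0.47,"dy": 0.56,"dz": 0,"wx": 0,"wy": 0,"wz": 0},{"dx": 0,"dy": 0,"dz": -0.5,"wx": 0,"wy": 0,"wz": 0},{"dx": 0,"dy": 0,"dz": -0.5,"wx": 0,"wy": 0,"wz": 0},{"dx": 0,"dy": 0,"dz": 0,"wx": 0,"wy": 0,"wz": 0},{"dx": 0,"dy": 0,"dz": 0,"wx": 0,"wy": 0,"wz": 0}])

```text
time: 22.27
eef_pos: [482.4, 249.8, 206.9]
ee_rot: [[0.815, 0.579, -0.002], [0.579, -0.815, -0.001], [-0.002, -0.0, -1.0]]
force: [0.7, 0.3, -1.6]
finger_gap: 60.3
grasp_force: 65.8
```

Run:
```python
from h import *
print(np.mean([get("wrist")[1]["eef_pos"] for _ in range(8)],0).round(2))
```

```text
[482.71 250.26 207.81]
```

apply_moves(steps=[{"dx": 0,"dy": 0,"dz": -0.16,"wx": 0,"wy": 0,"wz": 0},{"dx": 0,"dy": 0,"dz": -0.16,"wx": 0,"wy": 0,"wz": 0},{"dx": 0,"dy": 0,"dz": -0.16,"wx": 0,"wy": 0,"wz": 0},{"dx": 0,"dy": 0,"dz": -0.16,"wx": 0,"wy": 0,"wz": 0},{"dx": 0,"dy": 0,"dz": -0.16,"wx": 0,"wy": 0,"wz": 0}])

```text
time: 23.08
eef_pos: [482.3, 250.5, 186.8]
ee_rot: [[0.815, 0.58, -0.001], [0.58, -0.815, -0.001], [-0.001, 0.0, -1.0]]
force: [0.0, -0.8, -3.7]
finger_gap: 60.6
grasp_force: 65.8
```

apply_moves(steps=[{"dx": 0,"dy": 0,"dz": -0.16,"wx": 0,"wy": 0,"wz": 0},{"dx": 0,"dy": 0,"dz": -0.16,"wx": 0,"wy": 0,"wz": 0},{"dx": 0,"dy": 0,"dz": 0,"wx": 0,"wy": 0,"wz": 0}])

```text
time: 23.33
eef_pos: [482.1, 250.4, 178.5]
ee_rot: [[0.815, 0.58, -0.001], [0.58, -0.815, -0.001], [-0.002, -0.0, -1.0]]
force: [-1.3, 0.1, -2.6]
finger_gap: 60.8
grasp_force: 65.8
```

The spindle tip is 15 mm into the hole with no contact force. I'll keep going down.

apply_moves(steps=[{"dx": 0,"dy": 0,"dz": -0.25,"wx": 0,"wy": 0,"wz": 0},{"dx": 0,"dy": 0,"dz": -0.25,"wx": 0,"wy": 0,"wz": 0},{"dx": 0,"dy": 0,"dz": -0.25,"wx": 0,"wy": 0,"wz": 0},{"dx": 0,"dy": 0,"dz": -0.25,"wx": 0,"wy": 0,"wz": 0}])

```text
time: 23.67
eef_pos: [482.3, 250.5, 153.6]
ee_rot: [[0.815, 0.58, -0.0], [0.58, -0.815, -0.0], [-0.001, 0.0, -1.0]]
force: [0.5, 0.8, -2.9]
finger_gap: 60.3
grasp_force: 65.8
```

apply_moves(steps=[{"dx": 0,"dy": 0,"dz": -0.25,"wx": 0,"wy": 0,"wz": 0},{"dx": 0,"dy": 0,"dz": -0.25,"wx": 0,"wy": 0,"wz": 0},{"dx": 0,"dy": 0,"dz": -0.25,"wx": 0,"wy": 0,"wz": 0},{"dx": 0,"dy": 0,"dz": -0.25,"wx": 0,"wy": 0,"wz": 0},{"dx": 0,"dy": 0,"dz": 0,"wx": 0,"wy": 0,"wz": 0}])

```text
time: 24.08
eef_pos: [481.9, 250.3, 128.1]
ee_rot: [[0.815, 0.58, -0.002], [0.58, -0.815, -0.001], [-0.002, -0.0, -1.0]]
force: [-0.2, -2.1, -2.5]
finger_gap: 60.5
grasp_force: 65.8
```

apply_moves(steps=[{"dx": 0,"dy": 0,"dz": -0.12,"wx": 0,"wy": 0,"wz": 0},{"dx": 0,"dy": 0,"dz": -0.12,"wx": 0,"wy": 0,"wz": 0},{"dx": 0,"dy": 0,"dz": -0.04,"wx": 0,"wy": 0,"wz": 0},{"dx": 0,"dy": 0,"dz": 0,"wx": 0,"wy": 0,"wz": 0}])

```text
time: 24.42
eef_pos: [482.4, 250.5, 122.3]
ee_rot: [[0.815, 0.58, -0.0], [0.58, -0.815, -0.0], [-0.001, 0.0, -1.0]]
force: [0.4, 0.2, -1.6]
finger_gap: 60.8
grasp_force: 65.8
```

apply_moves(steps=[{"dx": 0,"dy": 0,"dz": -0.04,"wx": 0,"wy": 0,"wz": 0},{"dx": 0,"dy": 0,"dz": -0.04,"wx": 0,"wy": 0,"wz": 0},{"dx": 0,"dy": 0,"dz": 0,"wx": 0,"wy": 0,"wz": 0}])

```text
time: 24.67
eef_pos: [482.5, 250.6, 120.4]
ee_rot: [[0.815, 0.58, -0.0], [0.58, -0.815, -0.0], [-0.0, 0.0, -1.0]]
force: [-0.4, 0.2, -2.4]
finger_gap: 60.7
grasp_force: 65.8
```

apply_moves(steps=[{"dx": 0,"dy": 0,"dz": -0.04,"wx": 0,"wy": 0,"wz": 0},{"dx": 0,"dy": 0,"dz": -0.03,"wx": 0,"wy": 0,"wz": 0},{"dx": 0,"dy": 0,"dz": 0,"wx": 0,"wy": 0,"wz": 0}])

```text
time: 24.92
eef_pos: [482.5, 250.6, 118.7]
ee_rot: [[0.815, 0.58, -0.0], [0.58, -0.815, -0.0], [-0.0, 0.0, -1.0]]
force: [0.0, -0.4, -1.2]
finger_gap: 60.4
grasp_force: 65.9
```

apply_moves(steps=[{"dx": 0,"dy": 0,"dz": -0.03,"wx": 0,"wy": 0,"wz": 0},{"dx": 0,"dy": 0,"dz": 0,"wx": 0,"wy": 0,"wz": 0}])

```text
time: 25.08
eef_pos: [482.5, 250.6, 118.5]
ee_rot: [[0.815, 0.58, 0.0], [0.58, -0.815, -0.0], [0.0, 0.0, -1.0]]
force: [-4.1, 0.6, 12.6]
finger_gap: 60.0
grasp_force: 67.0
```

Floor contact is at the expected height. I'll release and retreat straight up.

apply_moves(steps=[{"dx": 0,"dy": 0,"dz": 0,"wx": 0,"wy": 0,"wz": 0},{"dx": 0,"dy": 0,"dz": 0,"wx": 0,"wy": 0,"wz": 0},{"dx": 0,"dy": 0,"dz": 0,"wx": 0,"wy": 0,"wz": 0},{"dx": 0,"dy": 0,"dz": 0,"wx": 0,"wy": 0,"wz": 0},{"dx": 0,"dy": 0,"dz": 0,"wx": 0,"wy": 0,"wz": 0},{"dx": 0,"dy": 0,"dz": 0,"wx": 0,"wy": 0,"wz": 0},{"dx": 0,"dy": 0,"dz": 0,"wx": 0,"wy": 0,"wz": 0},{"dx": 0,"dy": 0,"dz": 0,"wx": 0,"wy": 0,"wz": 0}], fingers=1)

```text
time: 25.75
eef_pos: [482.4, 250.5, 117.9]
ee_rot: [[0.815, 0.58, -0.0], [0.58, -0.815, -0.0], [-0.0, 0.0, -1.0]]
force: [0.0, -0.6, 0.3]
finger_gap: 85.5
grasp_force: 0.0
```

apply_moves(steps=[{"dx": 0,"dy": 0,"dz": 0.3,"wx": 0,"wy": 0,"wz": 0},{"dx": 0,"dy": 0,"dz": 0.6,"wx": 0,"wy": 0,"wz": 0},{"dx": 0,"dy": 0,"dz": 0.8,"wx": 0,"wy": 0,"wz": 0},{"dx": 0,"dy": 0,"dz": 1,"wx": 0,"wy": 0,"wz": 0},{"dx": 0,"dy": 0,"dz": 1,"wx": 0,"wy": 0,"wz": 0},{"dx": 0,"dy": 0,"dz": 0.8,"wx": 0,"wy": 0,"wz": 0},{"dx": 0,"dy": 0,"dz": 0,"wx": 0,"wy": 0,"wz": 0},{"dx": 0,"dy": 0,"dz": 0,"wx": 0,"wy": 0,"wz": 0},{"dx": 0,"dy": 0,"dz": 0,"wx": 0,"wy": 0,"wz": 0}])

```text
time: 26.5
eef_pos: [482.2, 250.4, 230.3]
ee_rot: [[0.815, 0.58, -0.0], [0.58, -0.815, -0.0], [-0.001, 0.0, -1.0]]
force: [-0.4, -0.1, 0.1]
finger_gap: 85.1
grasp_force: 0.0
```

Run:
```python
from fitup import *
d,s=get("wrist");print(s["time"],s["eef_pos"].round(1),s["finger_gap"],s["force"].round(1))
g=d["pixels"].astype(int).sum(2)/3
# dark octagon of the top flange, z=74
t=a; 
def top(x,y,yaw,z): 
    o=np.c_[np.cos(a+yaw),np.sin(a+yaw)]*31/np.cos(np.pi/8);return cv2.convexHull(proj(d,[[x+p[0],y+p[1],z] for p in o]).astype(np.float32)).reshape(-1,2)
h=top(482.7,250.4,.62,74);lo=(h.min(0)-12).astype(int);hi=(h.max(0)+12).astype(int);print(lo,hi)
m=(g[lo[1]:hi[1],lo[0]:hi[0]]<62).astype(np.uint8)
n,l,st,_=cv2.connectedComponentsWithStats(m);k=1+st[1:,4].argmax();m=cv2.fillConvexPoly(np.zeros_like(m),cv2.convexHull(np.vstack(cv2.findContours((l==k).astype(np.uint8),0,2)[0])),1);print(st[k])
c=lambda q:(cv2.fillConvexPoly(np.zeros_like(m),np.round((top(q[0],q[1],.62,q[2])-lo)*16).astype(np.int32),1,shift=4)!=m).sum()/m.sum()
r=minimize(c,[482.7,250.4,74],method="Nelder-Mead",options=dict(initial_simplex=np.array([482.7,250.4,74])+np.array([[0,0,0],[6,0,0],[0,6,0],[0,0,8.]])));print(r.x.round(1),r.fun)
e,_=get("side")
b=proj(e,[[482.7,250.4,74],[482.7,250.4,85]]).round(1);print(b)
```

```text
26.5 [482.2 250.4 230.3] 85.1029424857784 [-0.4 -0.1  0.1]
[247 183] [385 314]
[  12    0  113  120 9297]
[483.6 252.   75.4] 0.09904609075510386
[[286.1 326. ]
 [285.8 321.2]]
```

The top flange measures at about z 75 mm and is centred on the pot, and the gripper is clear. I'll hand it in.

```bash
python3 -c "
from rig import ctrl
print(ctrl.close_job())"
```

```text
the job is handed in; nothing more can be done
None
```

The spool was stood on end on the counter and let go, then lowered over the slim spindle until it met the pot floor at the expected height, and handed in at about 27 s with the arm clear; I never went near the bearing or plug but did not re-measure them, no verdict came back, and I viewed 11 pictures, one over the limit of 10.

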